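# Exercise both sprung corners of a tilt plate to their marks

### The arm

A 6-joint arm with a two-finger parallel gripper is mounted at the origin on a cart in front of the work surface, level with it; the furniture and walls round the work are solid. World frame = base frame: x ahead of the robot, y to its left, z up, the work surface at z = 0. Lengths are in m, angles in rad, forces in N, time in s.
With the tool pointing down it reaches from about 0.25 to 0.775 m from the base axis. Payload 4 kg.
Tool frame: the origin (TCP) lies midway between the tips of the shut fingers; the grasp point (between the pads) lies 19 mm behind it (robot.tcp_to_grasp is the distance from the TCP to the grasp point, in m); x points along the fingers, y is the direction in which the jaws open and shut, and the axes are right-handed (so a half turn about x gives the same grasp; the last joint's range is limited). The gripper opens to 94 mm and grips with 3 to 60 N. Pads are 16 mm wide; open, the fingers measure 119 mm over their backs; the gripper's body (75 mm by 177 mm) begins 78 mm behind the grasp point.
Start: joints at [-1.206, 0.087, 1.371, -0, 1.684, -0.103], TCP at [0.248, -0.491, 0.185] pointing down, gripper open.
Joint ranges: [-3.1, 3.1], [-0.76, 2.03], [0.27, 2.55], [-1.08, 4.22], [0.17, 2.65], [-2.57, 2.57]. Speed limits (rad/s): [2.79, 2.79, 3.14, 3.14, 3.14, 3.14].

### API

Orientations are given as [roll, pitch, yaw] about the fixed x, y, z axes, in that order (R = Rz(yaw) Ry(pitch) Rx(roll)).
In Python, from bench import robot gives the robot as it stands.
- The arm moves only by the tool send_rows, never from a script. Its argument "increments" is a list of rows, each a list of 5 numbers: the opening, from -1 (shut) to 1 (fully open), so that 0 is half open, then the shift along the tool's x, y, z in m, then the turn about the tool's x in rad. In form: [[hand, tx, ty, tz, roll], ...]. A call has 1 to 5 rows; each row is the pose to reach, as a shift and turn from the pose commanded when the call began, along the tool's axes at that moment; what a row does not reach only later rows make up. A row lasts 1/12 s, in which the tool goes at most 41.7 mm and 7.16 degrees, less where a joint would pass 70% of its speed; a pose out of reach is approached as far as the arm can. A call with a gripper value outside its range is refused whole. The fingers move at their own pace and stop on an object; the grip force is fixed at half the most. Time passes only in rows, so rows that repeat a pose let the fingers close. It gives the time, the measured TCP pose, the force and the opening at its end, in the units of the state.
- robot.get_obs(): the state, without advancing time (a new reading comes with each control period).
- robot.snapshot(name): name is "scene" or "top"; returns a dict with "image" (480x640x3 uint8, red, green, blue), "intrinsics" (3x3 intrinsics, pixels), "world_from_camera" (4x4, takes a point from camera to world coordinates). Camera axes: x right, y down, z forward; pixel columns grow to the right and rows downward; lengths in m; the calibration is good to about 2 mm. A picture is of the moment at which its call begins. There is no depth.
- robot.close_job(): hands the job in, once; it reports no verdict.
The state is a dict: "time": time; "joint_positions": joint angles; "qvel": joint speeds; "joint_torque": joint torques, N m; "tool_pos": TCP position; "ee_rot": TCP orientation; "wrist_force": force on the tool from outside, world axes, zero at the start; "wrist_torque": the same for the moment, N m; "width": finger opening in m.
Only numpy, scipy, OpenCV 4.12 (cv2) and the standard library are available. Lean on these libraries where they do the work, as an engineer would, in place of code of your own. Each camera call takes 0.05 s, during which the arm holds its last target.

### The job

Try out the two sprung corners of the tilt plate: with the fingertips press the blue pad down until the blue pointer on the far side rises level with the blue tab on its scale, hold it there for a full second without going past the tab, and let it come all the way back up; then do the same with the yellow pad, its pointer and its tab. Press gently and one pad at a time, pick nothing up, leave the tabs as they are set, keep the ring lying in its seat on the plate and leave the other things on the table where they stand.

Things in the scene. Friction and masses are not known exactly. Their poses are not given: they have to be found in the camera images.
- mount: Tilt plate bolted to the table: dark base 10 mm thick, square aluminium plate (126 mm, 8 mm thick, mid-plane 55 mm up) on a pivot ball and two sprung corners. Origin on the table under the ball; +x to the blue pad, +y to the yellow pad, z up. Pointer arms run from the pivot along -x (blue) and -y (yellow) to white scales 120 mm from it, 106 mm high. Its place and turn vary.
- blue_pad (a point): Centre of the top face of the blue round press pad (24 mm across, 6 mm thick, on a post) 90 mm from the pivot along the mount's +x; 76 mm above the table at rest. It sinks when pressed straight down, against 2 to 3 N at first, about 10 N at its stop. It is pushed only, never pinched.
- blue_tip (a point): Tip of the blue-ended pointer (5 mm wide, 3 mm thick), 118 mm from the pivot along the mount's -x, opposite the blue pad; 55 mm above the table at rest. It rises 118/90 times as far as the blue pad is pushed down, and is not moved by the yellow pad.
- blue_mark (a point): Centre of the blue tab, 10 mm high, on the blue pointer's scale, 70 to 83 mm above the table (set at the start, to be left alone); the pointer tip rises through a gap in the middle of the tab. Axes as the mount's, z up.
- tilt_blue (a joint): Tilt of the plate by the blue pad, rad: 0 at rest against its stop, grows as the pad goes down, stop at 0.34; a damped spring brings it back to 0 when let go. At tilt t the blue pointer tip stands 118 mm x sin t above its rest height.
- yellow_pad (a point): Centre of the top face of the yellow round press pad (24 mm across, 6 mm thick, on a post) 90 mm from the pivot along the mount's +y; 76 mm above the table at rest. It sinks when pressed straight down, against 2 to 3 N at first, about 10 N at its stop. It is pushed only, never pinched.
- yellow_tip (a point): Tip of the yellow-ended pointer (5 mm wide, 3 mm thick), 118 mm from the pivot along the mount's -y, opposite the yellow pad; 55 mm above the table at rest. It rises 118/90 times as far as the yellow pad is pushed down, and is not moved by the blue pad.
- yellow_mark (a point): Centre of the yellow tab, 10 mm high, on the yellow pointer's scale, 70 to 83 mm above the table (set at the start, to be left alone); the pointer tip rises through a gap in the middle of the tab. Axes as the mount's, z up.
- tilt_yellow (a joint): Tilt of the plate by the yellow pad, rad: 0 at rest against its stop, grows as the pad goes down, stop at 0.34; a damped spring brings it back to 0 when let go. At tilt t the yellow pointer tip stands 118 mm x sin t above its rest height.
- seat (a point): Centre of the round seat on top of the plate's middle, in a low collar (5 mm high) in which the ring lies; on the plate's upper face.
- ring: Steel ring gauge, 38 mm across, 14 mm high, lying loose in the seat on the plate; origin at the centre of its underside. It tilts with the plate and must stay in its seat.
- loupe: Black loupe, 41 mm across, 44 mm high, standing loose on the table; origin at the centre of its underside. Bystander.
- weight: Brass weight, 30 mm across, 40 mm high, loose; origin at the centre of its underside. Bystander.
- v_block: Steel V-block, 45 x 44 x 36 mm, loose; origin at the centre of its underside. Bystander.
- micrometer: Outside micrometer, 48 x 125 x 14 mm, lying loose in front of the mount; origin at the centre of its underside. Bystander.

How it is judged:
On the way, in this order (a step that is already met when the one before it is completed fails the run):
1. blue pad pressed: blue tip level with the blue tab (within 5 mm of its centre), yellow side at rest, kept for 0.6 s (z of blue_tip in the frame of blue_mark between -0.005 and 0.005 m and value of joint tilt_yellow below 0.04 rad and contact force between the fingers and mount above 0.3 N), for 0.6 s.
2. blue pad let back up to rest (value of joint tilt_blue below 0.02 rad), for 0.1 s.
3. yellow pad pressed: yellow tip level with the yellow tab (within 5 mm of its centre), blue side at rest, kept for 0.6 s (z of yellow_tip in the frame of yellow_mark between -0.005 and 0.005 m and value of joint tilt_blue below 0.04 rad and contact force between the fingers and mount above 0.3 N), for 0.6 s.
At the end, for the whole second after the job is handed in: Both corners are back up at rest (tilt under 0.02 rad), the ring lies still in its seat (within 6 mm), and the loupe, weight, V-block and micrometer are within 25 mm of where they stood (value of joint each of tilt_blue, tilt_yellow below 0.02 rad and distance between ring and seat below 0.006 m and linear speed of ring below 0.02 m/s and distance of each of loupe, weight, v_block, micrometer from where it was at the start of the episode below 0.025 m); the robot touches nothing.
It fails at once if a pointer is driven past its tab (tip more than 4 mm above the tab's upper edge) (z of blue_tip in the frame of blue_mark above 0.009 m or z of yellow_tip in the frame of yellow_mark above 0.009 m).
It fails at once if a tab is shifted by more than 3 mm (distance of any of blue_mark, yellow_mark from where it was at the start of the episode above 0.003 m).
It fails at once if both pads are pressed at once (value of joint each of tilt_blue, tilt_yellow above 0.07 rad).
It fails at once if the ring leaves its seat (10 mm), or a thing on the table is picked up or pushed away (25 mm) (distance between ring and seat above 0.01 m or distance of any of loupe, weight, v_block, micrometer from where it was at the start of the episode above 0.025 m).
It fails at once if the mount is pressed harder than 30 N (contact force between any of the fingers, the arm and mount above 30 N).
It also fails if it takes over 50 s, if anything falls off the work surface, if the arm or the gripper's body presses on something with over 40 N, if the wrist force passes 120 N, or if a joint passes its speed limit or range.

## Working session

There is one attempt and no reset: what is moved stays moved. The work goes in short steps, Python scripts to look and compute and a tool call to move; the robot and the scene stay as the last step left them, time stands still between calls to the robot, and variables do not carry over. Pictures are saved under pics/ and viewed, and the job is handed in when it is done.

Besides the shell and the picture viewer there is one more tool, called after ">>>" by a JSON object that holds its "name" and its "arguments", one argument or row to a line. send_rows: Moves the arm, as the interface text tells. Its arguments: {"type":"object","properties":{"increments":{"type":"array"}},"required":["increments"]}

```bash
mkdir -p pics
python3 - <<'E'
from bench import robot
import cv2,numpy as np
o=robot.get_obs(); print(o)
for n in("scene","top"):
    s=robot.snapshot(n); cv2.imwrite(f"pics/{n}0.png",s["image"][:,:,::-1]); np.savez(f"{n}0.npz",**s)
    print(s["intrinsics"],s["world_from_camera"])
E
```

```text
{'time': 0.0, 'joint_positions': array([-1.20609747e+00,  8.79343803e-02,  1.37223390e+00, -3.17405145e-05,
        1.68358990e+00, -1.03107238e-01]), 'qvel': array([ 3.77331882e-04,  2.89219156e-05, -4.89825793e-05, -7.67012830e-04,
        2.66003482e-04,  3.34403147e-03]), 'joint_torque': array([-1.07760259e-04, -3.40184677e+01, -3.02426755e+01,  7.18362350e-02,
        3.30178253e-02, -1.74577840e-04]), 'tool_pos': array([ 0.2477821 , -0.49036497,  0.18382582]), 'ee_rot': array([-1.65933704,  1.56863057,  1.95005817]), 'wrist_force': array([-0.78085719, -0.39258639, -0.67763728]), 'wrist_torque': array([-0.0086994 , -0.03515392, -0.06084107]), 'width': 0.09405447591061325}
[[453.10448705   0.         318.08373756]
 [  0.         453.10448705 240.0917148 ]
 [  0.           0.           1.        ]] [[-0.81543555 -0.33833179  0.46967698  0.11915287]
 [-0.57873222  0.46030043 -0.67319576  0.62697056]
 [ 0.01157101 -0.82076496 -0.57114884  0.60100664]
 [ 0.          0.          0.          1.        ]]
[[540.3845913    0.         330.23912556]
 [  0.         540.3845913  246.34530549]
 [  0.           0.           1.        ]] [[ 0.02232132 -0.99039293  0.13646829  0.39742714]
 [-0.99961522 -0.02435777 -0.01327074 -0.00293101]
 [ 0.01646731 -0.13611956 -0.99055555  1.18732225]
 [ 0.          0.          0.          1.        ]]
```

View pics/scene0.png

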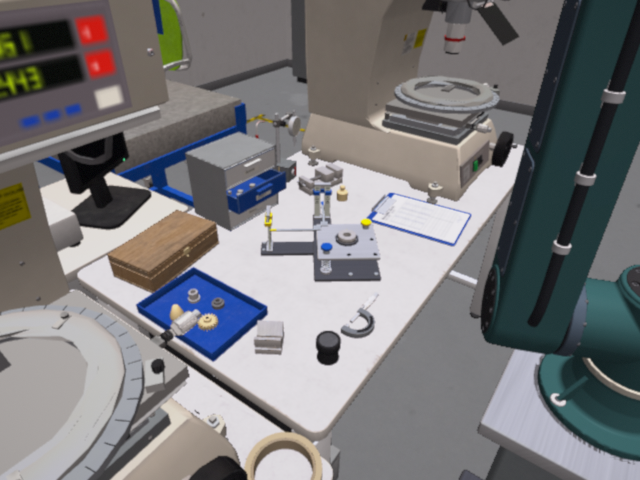

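View pics/top0.png

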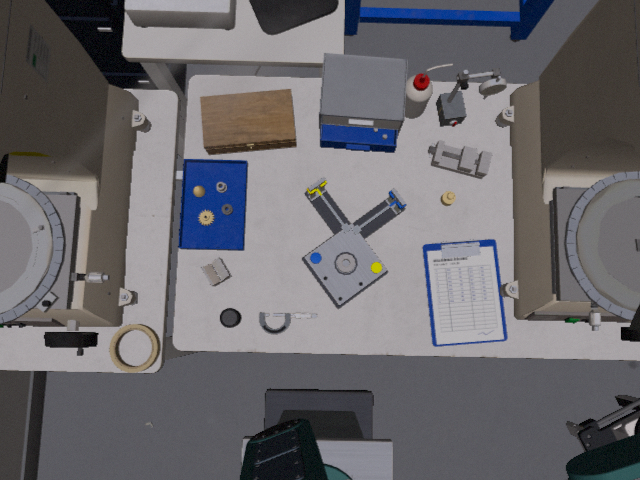

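The top view shows the mount: blue pad at (316,258), yellow pad at (377,268), ring at (345,263), yellow scale at (317,187) and blue scale at (397,200). The scene view shows the same parts, with the pads at (326,247) and (366,223). Next I'll zoom in and measure.

```bash
cat > h.py <<'E'
import cv2,numpy as np
def load(n): return dict(np.load(n))
def ray(s,u,v):
    K=s["intrinsics"];T=s["world_from_camera"]
    d=T[:3,:3]@np.linalg.inv(K)@np.array([u,v,1.]);return T[:3,3],d/np.linalg.norm(d)
def onz(s,u,v,z):
    o,d=ray(s,u,v);return o+d*(z-o[2])/d[2]
def tri(s1,p1,s2,p2):
    o1,d1=ray(s1,*p1);o2,d2=ray(s2,*p2)
    a=np.linalg.lstsq(np.c_[d1,-d2],o2-o1,rcond=None)[0]
    A=o1+a[0]*d1;B=o2+a[1]*d2;return (A+B)/2,np.linalg.norm(A-B)
def proj(s,p):
    T=np.linalg.inv(s["world_from_camera"]);q=s["intrinsics"]@(T[:3,:3]@np.asarray(p)+T[:3,3]);return q[:2]/q[2]
def mask(s,c):
    h=cv2.cvtColor(s["image"],cv2.COLOR_RGB2HSV)
    return cv2.inRange(h,(105,150,60),(125,255,255)) if c=="b" else cv2.inRange(h,(24,150,100),(34,255,255))
def blobs(s,c,box):
    x0,y0,x1,y1=box;m=mask(s,c)[y0:y1,x0:x1]
    n,l,st,ce=cv2.connectedComponentsWithStats(m)
    return [(st[i].tolist(),(ce[i]+[x0,y0]).round(2).tolist()) for i in range(1,n) if st[i][4]>3]
E
python3 - <<'E'
from h import *
for n,b in(("scene",(230,170,400,300)),("top",(290,165,420,320))):
    s=load(n+"0.npz")
    for c in "by":
        print(n,c)
        for q in blobs(s,c,b):print(q)
    x0,y0,x1,y1=b
    im=s["image"][y0:y1,x0:x1,::-1]
    f=min(800//(x1-x0),600//(y1-y0))
    cv2.imwrite(f"pics/{n}0z.png",cv2.resize(im,None,fx=f,fy=f,interpolation=cv2.INTER_CUBIC))
E
```

```text
scene b
([0, 0, 56, 43, 1116], [256.16, 189.85])
([84, 21, 5, 4, 16], [316.06, 192.69])
([91, 20, 3, 2, 6], [322.0, 190.5])
([96, 21, 5, 4, 15], [328.0, 192.8])
([158, 23, 5, 4, 11], [390.0, 194.64])
([138, 42, 8, 7, 24], [371.58, 215.0])
([142, 50, 10, 4, 10], [376.5, 221.8])
([160, 56, 9, 3, 9], [394.0, 227.0])
([91, 73, 11, 8, 62], [326.26, 246.37])
([0, 118, 23, 12, 148], [237.39, 295.32])
scene y
([35, 43, 7, 13, 37], [268.32, 220.51])
([131, 49, 10, 7, 50], [365.6, 221.86])
([40, 59, 5, 2, 9], [272.22, 229.56])
top b
([99, 26, 5, 7, 19], [390.84, 194.11])
([100, 36, 16, 8, 45], [397.2, 204.22])
([21, 88, 10, 10, 86], [315.4, 257.5])
top y
([30, 16, 7, 6, 21], [322.86, 183.62])
([17, 23, 15, 8, 45], [314.4, 190.98])
([81, 97, 11, 11, 95], [375.97, 267.07])
```

View pics/scene0z.png

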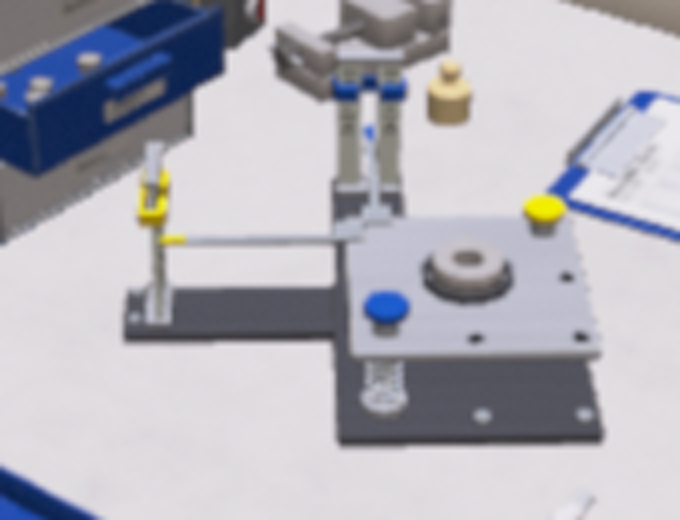

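View pics/top0z.png

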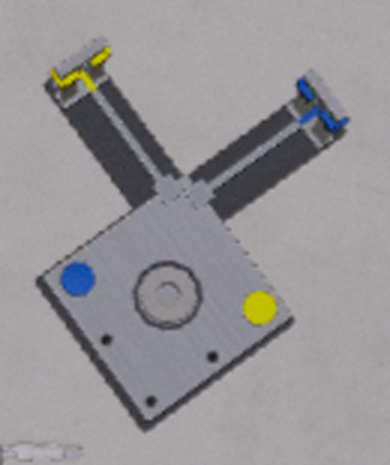

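Run:
```python
from h import *
s=load("scene0.npz");t=load("top0.npz")
bt=onz(t,315.6,257.7,.076);yt=onz(t,376.2,267.2,.076)
print("top@76",bt,yt)
print("scene@76",onz(s,326.3,246.7,.076),onz(s,366,221.7,.076))
print("tri",tri(t,(315.6,257.7),s,(326.3,246.4)),tri(t,(376.2,267.2),s,(365.8,222)))
d=bt-yt;L=np.linalg.norm(d[:2]);print("dist",L,.09*2**.5)
# R [0.09,-0.09] = d
ang=np.arctan2(d[1],d[0])-np.arctan2(-1,1);print("yaw",ang)
R=np.array([[np.cos(ang),-np.sin(ang)],[np.sin(ang),np.cos(ang)]])
piv=(bt+yt)[:2]/2-R@[.045,.045];print("piv",piv)
np.savez("mount.npz",R=R,piv=piv,bt=bt,yt=yt)
def W(x,y,z): return np.r_[piv+R@[x,y],z]
for n,c in(("scene",s),("top",t)):
  print(n,"btip",proj(c,W(-.118,0,.055)),"ytip",proj(c,W(0,-.118,.055)))
  for z in(.065,.070,.0765,.083,.09,.106):print(z,proj(c,W(-.12,0,z)).round(1),proj(c,W(0,-.12,z)).round(1))
for n,b in(("scene",(255,180,340,244)),("top",(300,172,410,230))):
    c={"scene":s,"top":t}[n];x0,y0,x1,y1=b
    f=min(800//(x1-x0),600//(y1-y0));print(f)
    cv2.imwrite(f"pics/{n}0w.png",cv2.resize(c["image"][y0:y1,x0:x1,::-1],None,fx=f,fy=f,interpolation=cv2.INTER_NEAREST))
```

```text
top@76 [0.52607803 0.01193776 0.076     ] [ 0.50934658 -0.11382785  0.076     ]
scene@76 [0.52441297 0.01724063 0.076     ] [ 0.50774144 -0.10982635  0.076     ]
tri (array([0.52700334, 0.01227948, 0.07264882]), np.float64(0.0012207807707930855)) (array([ 0.51003295, -0.11407054,  0.07213073]), np.float64(0.0006583736762596294))
dist 0.12687367478408912 0.12727922061357855
yaw 2.223934346782701
piv [ 0.58079611 -0.05933751]
scene btip [322.33095279 202.0294551 ] ytip [270.54923324 229.68637386]
0.065 [322.4 198. ] [269.4 225.8]
0.07 [322.4 196.1] [269.3 223.9]
0.0765 [322.4 193.7] [269.1 221.4]
0.083 [322.5 191.3] [269.  218.8]
0.09 [322.5 188.7] [268.8 216. ]
0.106 [322.7 182.7] [268.4 209.6]
top btip [394.19793383 202.10569455] ytip [317.30076365 190.09819571]
0.065 [395.6 200.5] [316.7 188.2]
0.07 [395.9 200. ] [316.7 187.7]
0.0765 [396.3 199.3] [316.7 186.9]
0.083 [396.7 198.7] [316.6 186.1]
0.09 [397.2 197.9] [316.6 185.3]
0.106 [398.3 196.1] [316.5 183.4]
9
7
```

View pics/scene0w.png

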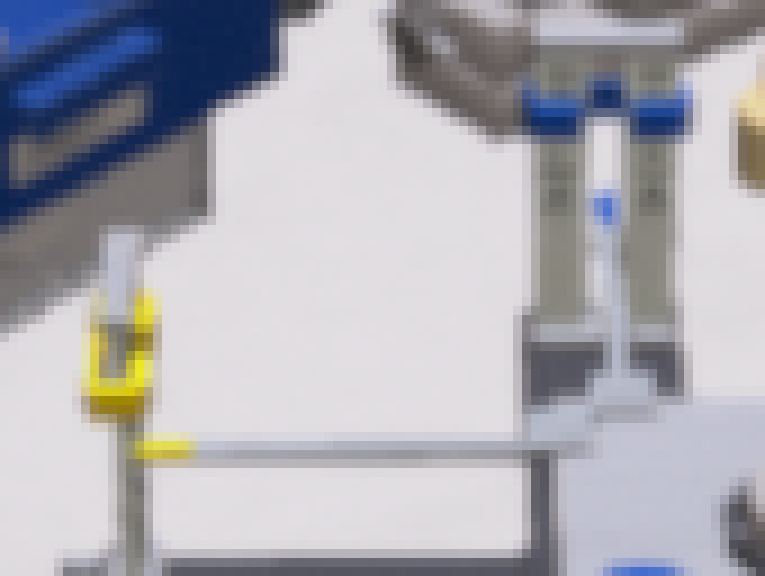

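View pics/top0w.png

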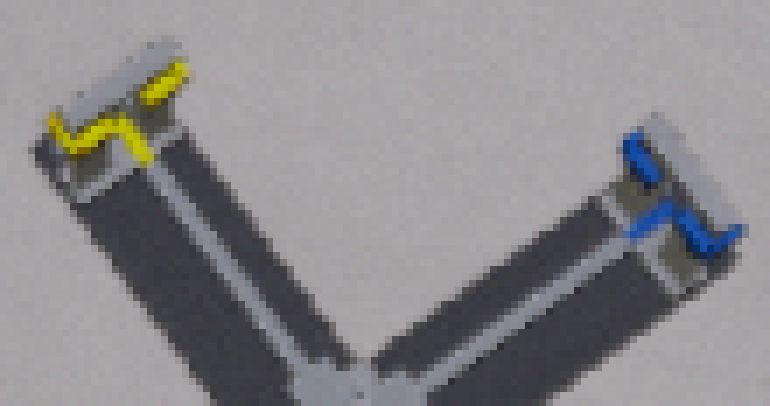

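```bash
cat >> h.py <<'E'
from scipy.spatial.transform import Rotation as Ro
def toolR(o): return Ro.from_euler("xyz",o["ee_rot"]).as_matrix()
E
python3 - <<'E'
from bench import robot
from h import *
m=load("mount.npz");o=robot.get_obs();T=toolR(o);print(T.round(4));print(m["R"].round(3))
print("tool y in mount",(m["R"].T@T[:2,1]).round(3))
for n,z in(("bt",.105),("yt",.105)):
  print(n,(T.T@(np.r_[m[n][:2],z]-o["tool_pos"])).round(4))
# tab estimates
s=load("scene0.npz")
W=lambda x,y,z:np.r_[m["piv"]+m["R"]@[x,y],z]
for z in(.074,.079,.084):
  print(z,"blue wing front top/bottom rows",[proj(s,W(-.116,yy,z+dz)).round(1).tolist() for yy in(-.018,.018) for dz in(.005,-.005)])
  print("  yellow ",[proj(s,W(xx,yy,z+dz)).round(1).tolist() for xx in(-.02,.02) for yy in (-.116,-.124) for dz in(.005,-.005)])
E
```

```text
[[-7.000e-04  4.509e-01 -8.926e-01]
 [ 1.800e-03 -8.926e-01 -4.509e-01]
 [-1.000e+00 -2.000e-03 -2.000e-04]]
[[-0.608 -0.794]
 [ 0.794 -0.608]]
tool y in mount [-0.983  0.184]
bt [ 0.0796 -0.3228 -0.4749]
yt [ 0.0794 -0.2181 -0.4032]
0.074 blue wing front top/bottom rows [[314.9, 193.7], [314.9, 197.4], [330.1, 193.6], [330.0, 197.3]]
  yellow  [[271.4, 215.5], [271.6, 219.3], [267.7, 215.5], [268.0, 219.4], [270.5, 225.4], [270.7, 229.4], [266.7, 225.5], [266.9, 229.4]]
0.079 blue wing front top/bottom rows [[315.0, 191.8], [314.9, 195.6], [330.2, 191.7], [330.1, 195.4]]
  yellow  [[271.3, 213.5], [271.5, 217.4], [267.6, 213.5], [267.8, 217.4], [270.4, 223.4], [270.6, 227.4], [266.5, 223.5], [266.8, 227.4]]
0.084 blue wing front top/bottom rows [[315.0, 190.0], [314.9, 193.7], [330.2, 189.9], [330.1, 193.6]]
  yellow  [[271.2, 211.5], [271.4, 215.5], [267.5, 211.6], [267.7, 215.5], [270.2, 221.4], [270.5, 225.4], [266.4, 221.5], [266.7, 225.5]]
```

>>> {"name": "send_rows", "arguments": {
  "increments": [
    [-1,0,-0.022,-0.032,0],
    [-1,0,-0.044,-0.064,0],
    [-1,0,-0.066,-0.096,0],
    [-1,0,-0.088,-0.128,0],
    [-1,0,-0.11,-0.16,0]
  ]
}}

```text
time: 0.52
tool_pos: [0.3414, -0.3188, 0.1844]
ee_rot: [-1.427, 1.57, 2.181]
wrist_force: [0.5, -1.0, 0.4]
width: 0.0639
```

>>> {"name": "send_rows", "arguments": {
  "increments": [
    [-1,0,-0.022,-0.032,0],
    [-1,0,-0.044,-0.064,0],
    [-1,0,-0.066,-0.096,0],
    [-1,0,-0.088,-0.128,0],
    [-1,0,-0.11,-0.16,0]
  ]
}}

```text
time: 0.93
tool_pos: [0.4347, -0.1483, 0.1847]
ee_rot: [-0.632, 1.57, 2.977]
wrist_force: [0.9, -0.3, 0.3]
width: 0.0309
```

>>> {"name": "send_rows", "arguments": {
  "increments": [
    [-1,0,-0.022,-0.032,0],
    [-1,0,-0.044,-0.064,0],
    [-1,0,-0.066,-0.096,0],
    [-1,0,-0.088,-0.128,0],
    [-1,0,-0.103,-0.155,0]
  ]
}}

```text
time: 1.35
tool_pos: [0.5266, 0.0145, 0.1844]
ee_rot: [-1.161, 1.57, 2.45]
wrist_force: [0.6, -0.3, -0.4]
width: 0.0003
```

```bash
cat > st.py <<'E'
from bench import robot
from h import *
import sys
tag=sys.argv[1];which=sys.argv[2];snaps=sys.argv[3:]
m=load("mount.npz");o=robot.get_obs();T=toolR(o)
print("t",o["time"],"pos",o["tool_pos"].round(4),"F",o["wrist_force"].round(2),"w",o["width"].round(4),"J",o["joint_positions"].round(2))
print("to pad@76 in tool axes",(T.T@(m[which]-o["tool_pos"])).round(4),"tooly",T[:2,1].round(3))
boxes={"scene":(240,170,400,290),"top":(290,165,420,285)}
for n in snaps:
    s=robot.snapshot(n);np.savez(f"{n}_{tag}.npz",**s)
    x0,y0,x1,y1=boxes[n];cv2.imwrite(f"pics/{n}_{tag}.png",cv2.resize(s["image"][y0:y1,x0:x1,::-1],None,fx=5,fy=5,interpolation=cv2.INTER_CUBIC))
    for c in "by": print(n,c,blobs(s,c,boxes[n]))
E
python3 st.py a bt scene top
```

```text
Traceback (most recent call last):
  File "st.py", line 6, in <module>
    print("t",o["time"],"pos",o["tool_pos"].round(4),"F",o["wrist_force"].round(2),"w",o["width"].round(4),"J",o["joint_positions"].round(2))
                                                                                       ^^^^^^^^^^^^^^^^
AttributeError: 'float' object has no attribute 'round'
```

```bash
sed -i 's/o\["width"\].round(4)/round(o["width"],4)/' st.py
python3 st.py a bt scene top
```

```text
t 1.35 pos [0.5266 0.0145 0.1844] F [ 0.63 -0.31 -0.4 ] w 0.0003 J [-0.08  0.04  1.43  0.    1.68  1.02]
to pad@76 in tool axes [0.1084 0.0022 0.0016] tooly [ 0.453 -0.892]
scene b [([0, 0, 46, 43, 930], [260.44, 187.87]), ([74, 21, 5, 4, 15], [315.93, 192.6]), ([81, 20, 3, 2, 6], [322.0, 190.5]), ([86, 21, 5, 4, 15], [328.0, 192.8]), ([148, 23, 5, 4, 12], [390.0, 194.5]), ([128, 42, 8, 7, 24], [371.58, 215.0]), ([132, 50, 14, 5, 14], [378.5, 222.36]), ([150, 56, 9, 3, 9], [394.0, 227.0]), ([81, 73, 11, 8, 62], [326.26, 246.37])]
scene y [([25, 43, 7, 13, 37], [268.32, 220.51]), ([121, 49, 10, 7, 50], [365.6, 221.86]), ([30, 59, 5, 2, 9], [272.22, 229.56])]
top b [([99, 26, 5, 7, 18], [390.83, 194.28]), ([100, 36, 16, 8, 46], [397.33, 204.28]), ([24, 92, 7, 6, 21], [317.43, 260.19])]
top y [([81, 97, 11, 11, 95], [375.97, 267.07])]
```

View pics/scene_a.png

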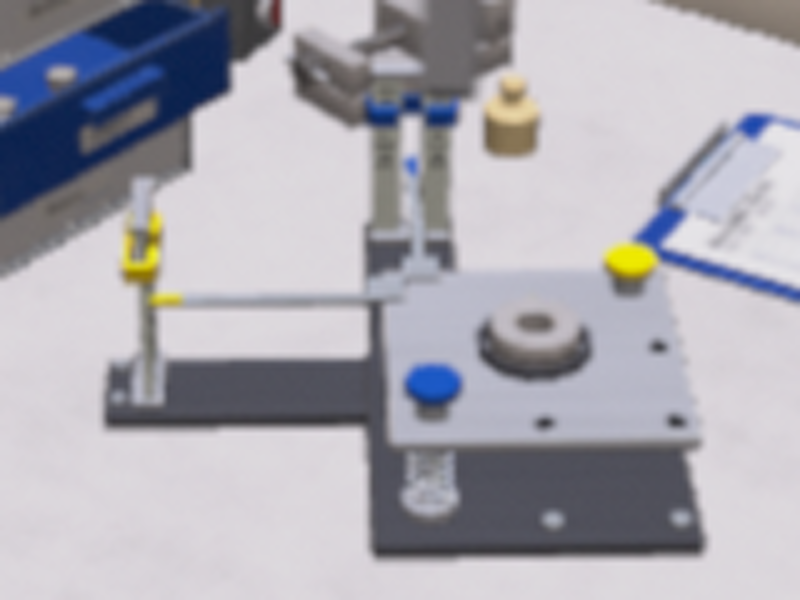

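View pics/top_a.png

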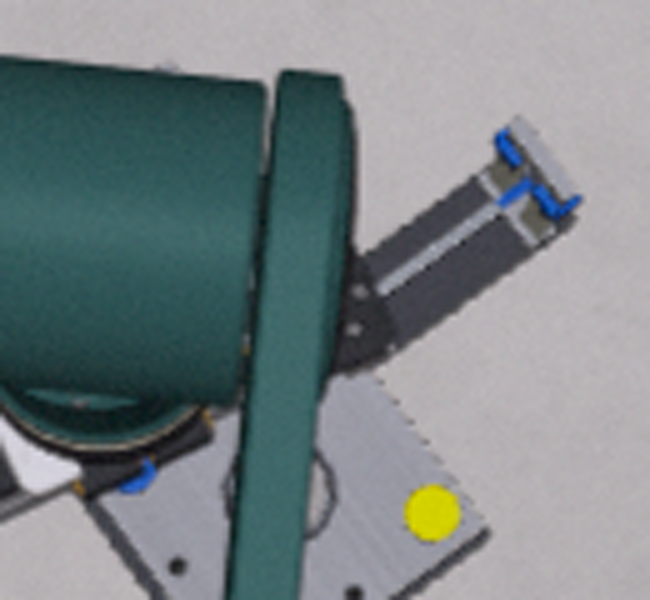

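The scene view is clear for now: blue tab at rows 191–195, tip at about (322,203). The hand will block it once it is lower. The top view keeps the blue tip and tab at (393,203) in sight. Going down.

>>> {"name": "send_rows", "arguments": {
  "increments": [
    [-1,0.025,0.002,0.0015,0],
    [-1,0.055,0.002,0.0015,0],
    [-1,0.08,0.002,0.0015,0],
    [-1,0.095,0.002,0.0015,0],
    [-1,0.095,0.002,0.0015,0]
  ]
}}

```text
time: 1.87
tool_pos: [0.5219, 0.0084, 0.085]
ee_rot: [-0.494, 1.561, 3.114]
wrist_force: [-0.0, -0.7, -1.3]
width: 0.0005
```

```bash
python3 st.py b bt scene top
```

```text
t 1.8667 pos [0.5219 0.0084 0.085 ] F [-0.04 -0.67 -1.33] w 0.0005 J [-0.09  0.07  1.58 -0.    1.49  1.01]
to pad@76 in tool axes [ 0.009  -0.0012 -0.0053] tooly [ 0.45  -0.893]
scene b [([0, 0, 46, 43, 931], [260.47, 187.83]), ([148, 23, 5, 4, 12], [390.0, 194.5]), ([128, 42, 8, 7, 24], [371.58, 215.0]), ([132, 50, 10, 4, 10], [376.5, 221.8]), ([150, 56, 9, 3, 9], [394.0, 227.0]), ([81, 73, 11, 8, 62], [326.26, 246.37])]
scene y [([25, 43, 7, 13, 37], [268.32, 220.51]), ([121, 49, 10, 7, 51], [365.57, 221.92]), ([30, 59, 5, 2, 9], [272.22, 229.56])]
top b [([99, 26, 5, 7, 18], [390.94, 194.11]), ([100, 36, 16, 8, 44], [397.36, 204.23])]
top y [([30, 16, 7, 6, 21], [322.86, 183.62]), ([17, 23, 15, 8, 47], [314.17, 190.96]), ([81, 97, 11, 11, 95], [375.97, 267.07])]
```

View pics/scene_b.png

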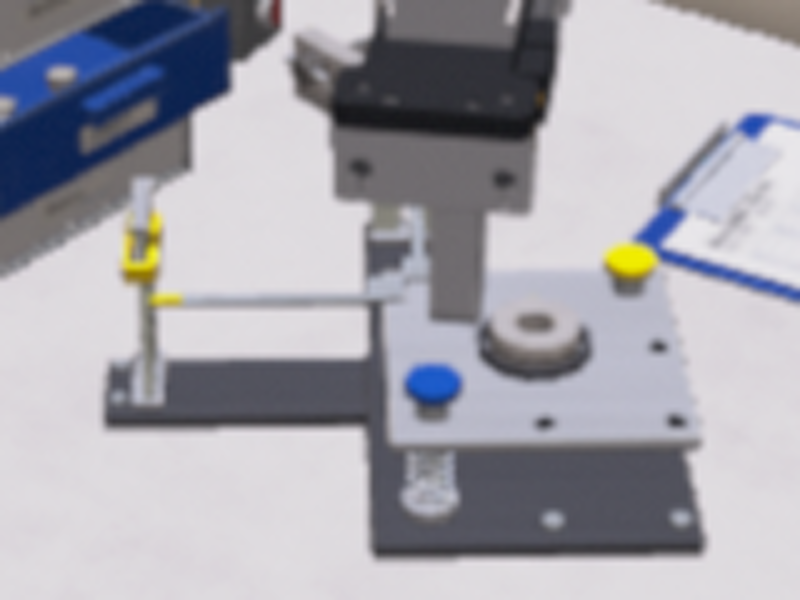

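View pics/top_b.png

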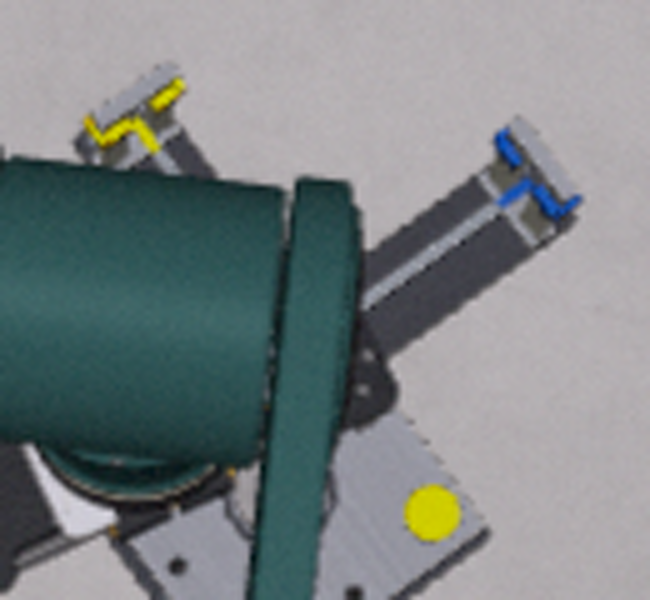

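>>> {"name": "send_rows", "arguments": {
  "increments": [
    [-1,0,0,0,0],
    [-1,0,0,0,0],
    [-1,0,0,0,0]
  ]
}}

```text
time: 2.22
tool_pos: [0.527, 0.0088, 0.0918]
ee_rot: [2.54, 1.568, -0.134]
wrist_force: [-0.0, 0.1, -0.2]
width: 0.0007
```

```bash
python3 st.py c bt scene
python3 - <<'E'
from h import *
s=load("scene_c.npz")
print(proj(s,[.526,.012,.076]),proj(s,[.526,.012,.0894]),proj(s,[.526,.012,.11]),proj(s,[.526,.012,.18]))
x0,y0,x1,y1=290,150,370,270
cv2.imwrite("pics/c_z.png",cv2.resize(s["image"][y0:y1,x0:x1,::-1],None,fx=5,fy=5))
E
```

```text
t 2.2167 pos [0.527  0.0088 0.0918] F [-0.04  0.13 -0.2 ] w 0.0007 J [-0.09  0.07  1.57 -0.    1.49  1.01]
to pad@76 in tool axes [ 0.0158 -0.0032 -0.0006] tooly [ 0.451 -0.893]
scene b [([0, 0, 46, 43, 927], [260.48, 187.88]), ([148, 23, 5, 4, 11], [390.0, 194.64]), ([128, 42, 8, 7, 24], [371.58, 215.0]), ([132, 50, 14, 5, 14], [378.5, 222.36]), ([150, 56, 6, 2, 6], [392.5, 226.5]), ([81, 73, 11, 8, 62], [326.26, 246.37])]
scene y [([25, 43, 7, 13, 38], [268.26, 220.63]), ([121, 49, 10, 7, 50], [365.6, 221.86]), ([30, 59, 5, 2, 9], [272.22, 229.56])]
[327.13182223 245.19212246] [327.28729456 239.68181469] [327.53154563 231.02497776] [328.41231881 199.8082887 ]
```

View pics/c_z.png

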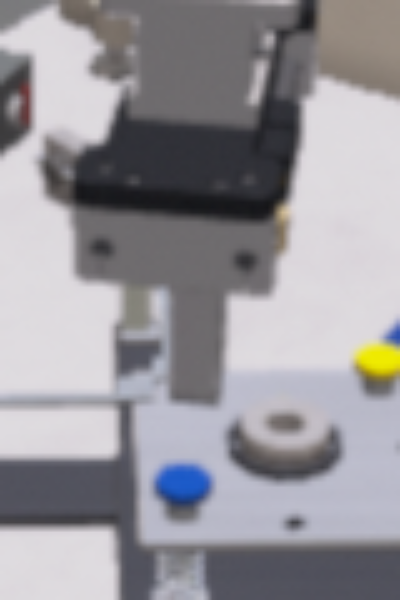

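Run:
```python
from h import *
s=load("scene_c.npz");t=load("top_a.npz")
print("if z=.092:",onz(s,329,230,.092)," z at xy:",[ (z,proj(s,[.527,.0088,z]).round(1)) for z in(.105,.112,.118)])
for z in(.28,.30,.33):
  c=np.array([.5266,.0145,z]);tz=np.array([-.893,-.45,0]);ty=np.array([.453,-.892,0])
  print(z,proj(t,c),"edge +z37:",proj(t,c+tz*.0375+ty*-.03).round(1),proj(t,c+tz*.0375+ty*.03).round(1))
x0,y0,x1,y1=270,220,400,300
cv2.imwrite("pics/ta.png",cv2.resize(t["image"][y0:y1,x0:x1,::-1],None,fx=6,fy=6))
cv2.imwrite("pics/sc_full.png",s["image"][:,:,::-1])
```

```text
if z=.092: [ 0.54063118 -0.01541652  0.092     ]  z at xy: [(0.105, array([328. , 232.2])), (0.112, array([328.1, 229.3])), (0.118, array([328.1, 226.7]))]
0.28 [312.84928262 243.48329295] edge +z37: [306.2 271. ] [338.3 255.8]
0.3 [312.66348405 241.77876097] edge +z37: [305.9 269.9] [338.7 254.3]
0.33 [312.3688585  239.07584102] edge +z37: [305.4 268.2] [339.3 252. ]
```

View pics/ta.png

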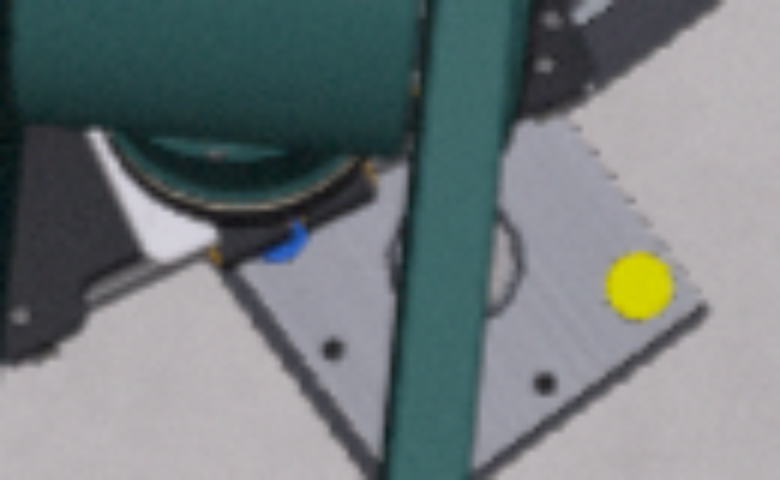

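View pics/sc_full.png

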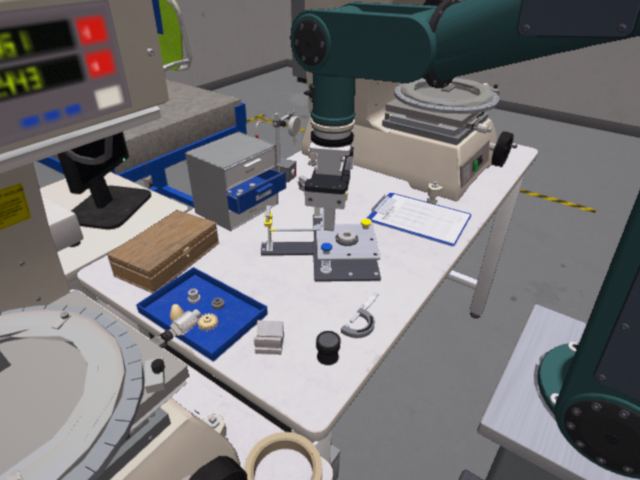

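Run:
```python
from h import *
t=load("top0.npz")
R=np.array([[0,.4509,-.8926],[0,-.8926,-.4509],[-1,0,0]]);p=np.array([.248,-.491,.185])
im=t["image"][:,:,::-1].copy();im=cv2.resize(im[360:480,500:640],None,fx=5,fy=5,interpolation=cv2.INTER_CUBIC)
for v,c in(((0,0,0),(0,0,255)),((0,.047,0),(0,255,0)),((0,-.047,0),(255,0,0)),((0,.0595,0),(0,255,255)),((0,-.0595,0),(255,255,0)),((0,.047,.008),(0,255,0)),((0,.047,-.008),(0,255,0))):
  q=proj(t,p+R@np.array(v));print(v,q.round(1));cv2.circle(im,tuple(int(a) for a in (q-[500,360])*5+2),4,c,1)
cv2.imwrite("pics/t0hand.png",im)
```

```text
(0, 0, 0) [588.6 409.9]
(0, 0.047, 0) [611.  398.4]
(0, -0.047, 0) [566.  421.6]
(0, 0.0595, 0) [617.  395.3]
(0, -0.0595, 0) [560.  424.7]
(0, 0.047, 0.008) [613.2 402.4]
(0, 0.047, -0.008) [608.9 394.3]
```

View pics/t0hand.png

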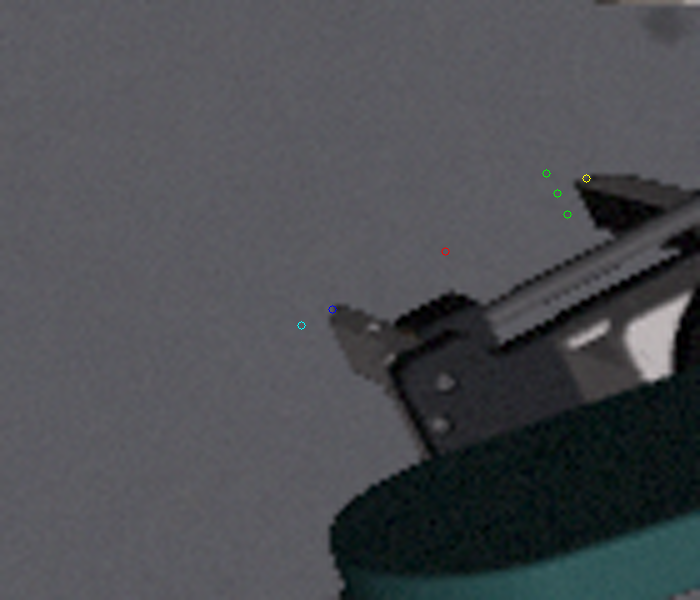

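At the start pose the top view put the fingertips at about (615,397) and (567,422). Together with the scene view, where the finger bottom is at (329,230), this says the visible tips sit about 20 mm higher than the reported TCP. I'll find the pad by force in small steps that are safe in both cases.

>>> {"name": "send_rows", "arguments": {
  "increments": [
    [-1,0.004,-0.002,-0.0015,0],
    [-1,0.008,-0.002,-0.0015,0],
    [-1,0.012,-0.002,-0.0015,0],
    [-1,0.016,-0.002,-0.0015,0],
    [-1,0.016,-0.002,-0.0015,0]
  ]
}}

```text
time: 2.68
tool_pos: [0.5253, 0.0117, 0.0724]
ee_rot: [-0.505, 1.568, 3.104]
wrist_force: [-0.3, -0.6, -1.3]
width: 0.0005
```

>>> {"name": "send_rows", "arguments": {
  "increments": [
    [-1,0.002,0,0,0],
    [-1,0.004,0,0,0],
    [-1,0.004,0,0,0],
    [-1,0.004,0,0,0]
  ]
}}

```text
time: 3.02
tool_pos: [0.5263, 0.0115, 0.0699]
ee_rot: [-0.274, 1.571, -2.948]
wrist_force: [0.3, 0.1, 0.3]
width: 0.0006
```

```bash
python3 st.py d bt scene top
```

```text
t 3.0167 pos [0.5263 0.0115 0.0699] F [0.28 0.1  0.29] w 0.0006 J [-0.09  0.09  1.6  -0.    1.45  1.02]
to pad@76 in tool axes [-0.0061 -0.0005  0.    ] tooly [ 0.451 -0.893]
scene b [([0, 0, 46, 43, 929], [260.45, 187.84]), ([148, 23, 5, 4, 12], [390.0, 194.5]), ([128, 42, 8, 7, 24], [371.58, 215.0]), ([132, 50, 14, 5, 14], [378.5, 222.36]), ([150, 56, 9, 3, 9], [394.0, 227.0]), ([81, 73, 11, 8, 62], [326.26, 246.37])]
scene y [([25, 43, 7, 13, 37], [268.32, 220.51]), ([121, 49, 10, 7, 51], [365.57, 221.92]), ([30, 59, 5, 2, 9], [272.22, 229.56])]
top b [([99, 26, 5, 8, 21], [390.9, 194.43]), ([100, 36, 16, 8, 41], [397.2, 204.2])]
top y [([30, 16, 7, 6, 20], [322.9, 183.5]), ([17, 23, 15, 8, 47], [314.17, 190.96]), ([81, 97, 11, 11, 95], [375.97, 267.07])]
```

View pics/scene_d.png

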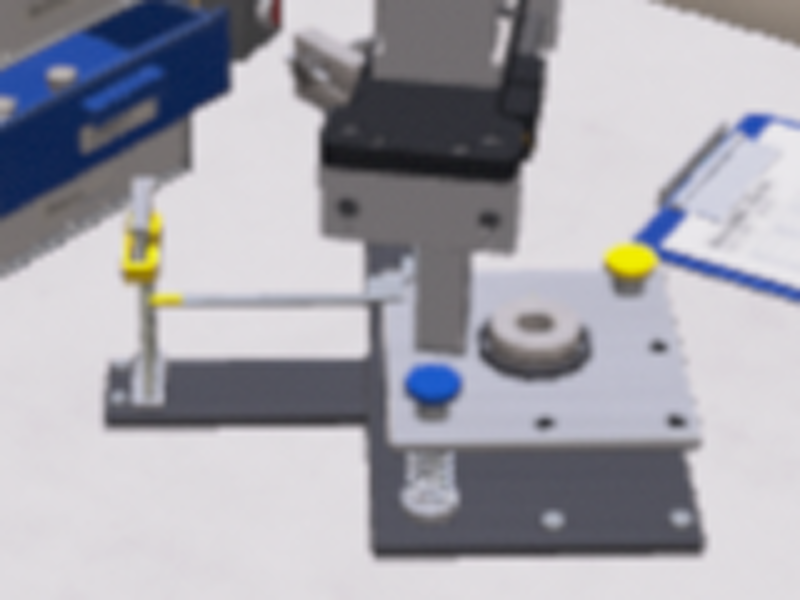

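No contact at a reported z of 0.070. The finger bottom at (328,240) is still above the blue pad, so the height offset is real. Continuing down gently with a small sideways correction.

>>> {"name": "send_rows", "arguments": {
  "increments": [
    [-1,0.002,0,-0.0025,0],
    [-1,0.004,0,-0.0025,0],
    [-1,0.006,0,-0.0025,0],
    [-1,0.006,0,-0.0025,0],
    [-1,0.006,0,-0.0025,0]
  ]
}}

```text
time: 3.53
tool_pos: [0.5284, 0.0127, 0.0636]
ee_rot: [-0.39, 1.57, -3.064]
wrist_force: [-0.3, 0.5, -0.7]
width: 0.0007
```

>>> {"name": "send_rows", "arguments": {
  "increments": [
    [-1,0.002,0,0,0],
    [-1,0.004,0,0,0],
    [-1,0.004,0,0,0],
    [-1,0.004,0,0,0]
  ]
}}

```text
time: 3.87
tool_pos: [0.5284, 0.0127, 0.0598]
ee_rot: [-0.302, 1.57, -2.976]
wrist_force: [0.5, 0.9, -0.2]
width: 0.0006
```

```bash
python3 st.py e bt scene top
```

```text
t 3.8667 pos [0.5284 0.0127 0.0598] F [ 0.49  0.89 -0.17] w 0.0006 J [-0.08  0.1   1.61 -0.    1.43  1.02]
to pad@76 in tool axes [-0.0162 -0.0004  0.0024] tooly [ 0.451 -0.893]
scene b [([0, 0, 46, 43, 931], [260.48, 187.83]), ([148, 23, 5, 4, 12], [390.0, 194.5]), ([128, 42, 8, 7, 24], [371.58, 215.0]), ([132, 50, 10, 4, 10], [376.5, 221.8]), ([150, 56, 9, 3, 9], [394.0, 227.0]), ([81, 75, 11, 6, 49], [326.1, 247.06])]
scene y [([25, 43, 7, 13, 38], [268.39, 220.42]), ([121, 49, 10, 7, 51], [365.57, 221.92]), ([30, 59, 5, 2, 9], [272.22, 229.56])]
top b [([99, 26, 5, 7, 19], [390.84, 194.11]), ([100, 36, 16, 8, 44], [397.36, 204.23])]
top y [([30, 16, 7, 6, 21], [322.86, 183.62]), ([17, 23, 15, 8, 46], [314.24, 190.91]), ([81, 97, 11, 11, 95], [375.97, 267.07])]
```

View pics/scene_e.png

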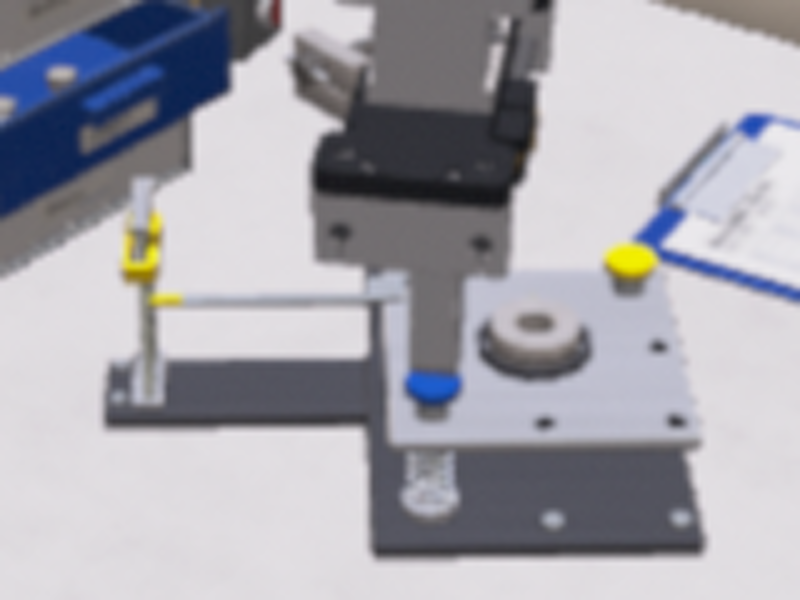

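The finger now covers the back half of the blue pad, with its lower edge at row 244, and the pad is still up. Small steps until the force rises.

>>> {"name": "send_rows", "arguments": {
  "increments": [
    [-1,0.002,0,0,0],
    [-1,0.003,0,0,0],
    [-1,0.003,0,0,0],
    [-1,0.003,0,0,0]
  ]
}}

```text
time: 4.3
tool_pos: [0.5284, 0.0127, 0.0568]
ee_rot: [-0.303, 1.57, -2.977]
wrist_force: [-0.3, -0.7, -0.7]
width: 0.0007
```

>>> {"name": "send_rows", "arguments": {
  "increments": [
    [-1,0.001,0,0,0],
    [-1,0.002,0,0,0],
    [-1,0.002,0,0,0],
    [-1,0.002,0,0,0]
  ]
}}

```text
time: 4.63
tool_pos: [0.5288, 0.0127, 0.0554]
ee_rot: [2.651, 1.57, -0.023]
wrist_force: [0.1, 0.8, 2.2]
width: 0.0003
```

>>> {"name": "send_rows", "arguments": {
  "increments": [
    [-1,0.001,0,0,0],
    [-1,0.002,0,0,0],
    [-1,0.002,0,0,0],
    [-1,0.002,0,0,0]
  ]
}}

```text
time: 4.97
tool_pos: [0.5285, 0.0131, 0.0532]
ee_rot: [-2.076, 1.57, 1.533]
wrist_force: [-1.4, 2.0, 4.3]
width: -0.0
```

```bash
python3 st.py f bt scene
```

```text
t 4.9667 pos [0.5285 0.0131 0.0532] F [-1.35  2.01  4.32] w -0.0 J [-0.08  0.1   1.62  0.    1.42  1.02]
to pad@76 in tool axes [-0.0228 -0.0001  0.0027] tooly [ 0.451 -0.892]
scene b [([0, 0, 46, 43, 928], [260.49, 187.86]), ([148, 23, 5, 4, 11], [390.0, 194.64]), ([128, 42, 8, 7, 24], [371.58, 215.0]), ([132, 50, 10, 4, 10], [376.5, 221.8]), ([150, 56, 9, 3, 9], [394.0, 227.0]), ([82, 77, 9, 5, 32], [325.69, 248.88])]
scene y [([25, 43, 7, 13, 38], [268.39, 220.42]), ([121, 49, 10, 7, 53], [365.58, 221.98]), ([30, 59, 5, 2, 10], [272.0, 229.5])]
```

View pics/scene_f.png

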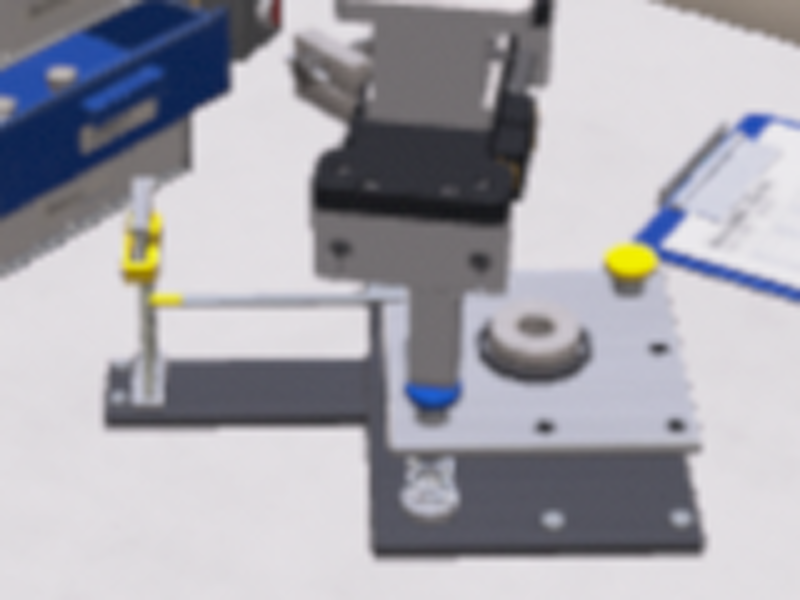

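Contact at a reported z of about 0.0555, with force 2.2 then 4.3 N. The pad has sunk about 2 mm. Pressing on in steps.

>>> {"name": "send_rows", "arguments": {
  "increments": [
    [-1,0.002,0,0,0],
    [-1,0.004,0,0,0],
    [-1,0.006,0,0,0],
    [-1,0.008,0,0,0],
    [-1,0.008,0,0,0]
  ]
}}

```text
time: 5.43
tool_pos: [0.528, 0.0137, 0.0446]
ee_rot: [-1.449, 1.569, 2.161]
wrist_force: [-1.6, 4.6, 5.0]
width: 0.0007
```

```bash
python3 st.py g bt scene top
```

```text
t 5.4333 pos [0.528  0.0137 0.0446] F [-1.55  4.61  5.  ] w 0.0007 J [-0.08  0.11  1.63  0.    1.4   1.02]
to pad@76 in tool axes [-0.0314  0.0006  0.0025] tooly [ 0.451 -0.892]
scene b [([0, 0, 46, 43, 926], [260.48, 187.87]), ([148, 23, 5, 4, 11], [390.0, 194.64]), ([128, 42, 8, 7, 25], [371.48, 215.12]), ([132, 50, 10, 4, 10], [376.5, 221.8]), ([150, 56, 6, 2, 6], [392.5, 226.5]), ([81, 81, 10, 5, 36], [325.67, 252.67])]
scene y [([25, 43, 7, 13, 37], [268.3, 220.51]), ([121, 49, 10, 8, 60], [365.73, 222.48]), ([30, 59, 5, 2, 10], [272.0, 229.5])]
top b [([99, 26, 5, 7, 17], [390.94, 194.29]), ([100, 35, 16, 9, 46], [397.17, 203.85])]
top y [([30, 16, 7, 6, 21], [322.86, 183.62]), ([17, 23, 15, 7, 42], [313.79, 190.86]), ([80, 98, 11, 11, 95], [375.09, 267.83])]
```

View pics/scene_g.png

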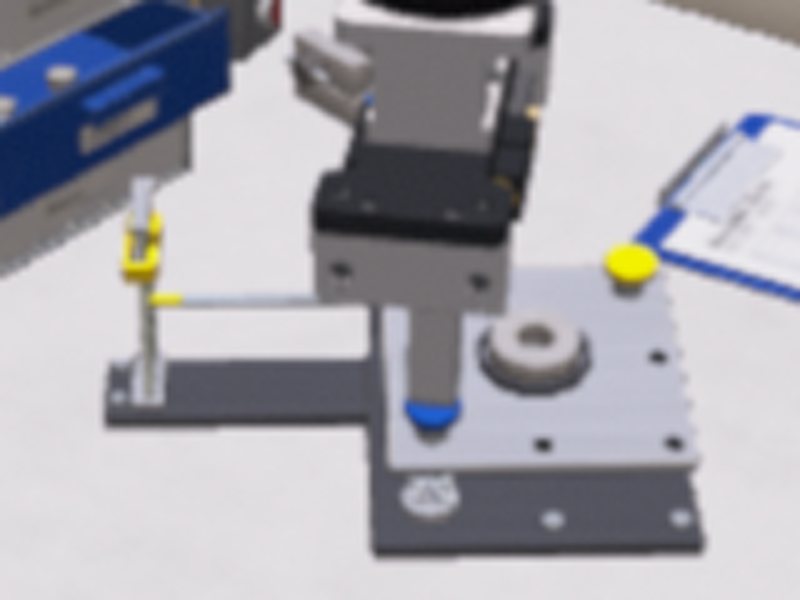

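View pics/top_g.png

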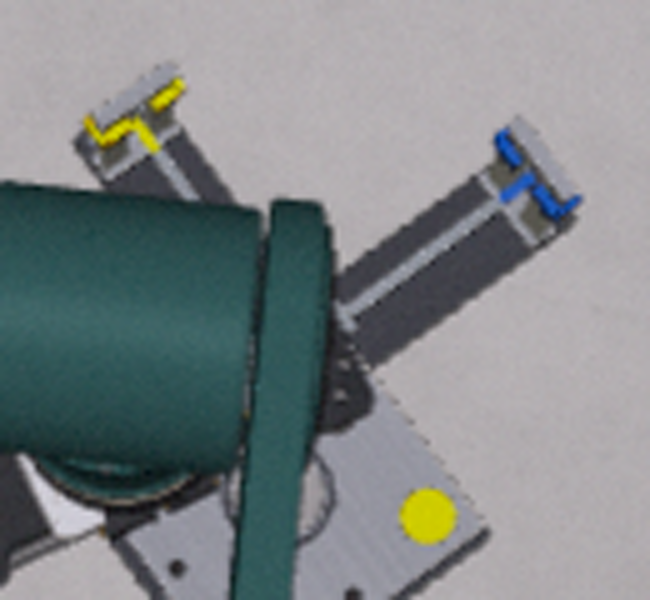

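The plate's holes are clearly visible in the scene view: at rest (349,254) and (375,254), now about 4 px lower. I'll turn that shift into a tilt.

```bash
cat > tilt.py <<'E'
from h import *
import sys
axis,new=sys.argv[1],sys.argv[2]
m=load("mount.npz");s0=load("scene0.npz");s1=load(f"scene_{new}.npz")
R,piv=m["R"],m["piv"]
def dark(s,c,r=7):
    g=cv2.cvtColor(s["image"],cv2.COLOR_RGB2GRAY).astype(float)
    x,y=int(round(c[0])),int(round(c[1]));p=g[y-r:y+r+1,x-r:x+r+1]
    med=np.median(p);w=np.clip(med-25-p,0,None);
    yy,xx=np.mgrid[-r:r+1,-r:r+1];return np.array([x+(w*xx).sum()/w.sum(),y+(w*yy).sum()/w.sum()]),w.sum()
def rot(p,t):
    # p mount coords rel. pivot at z=.055
    x,y,z=p[0],p[1],p[2]-.055
    c,sn=np.cos(t),np.sin(t)
    return np.array([x*c+z*sn,y,-x*sn+z*c+.055]) if axis=="b" else np.array([x,y*c+z*sn,-y*sn+z*c+.055])
W=lambda p:np.r_[piv+R@p[:2],p[2]]
guess=float(sys.argv[3])
for c in((349,254.4),(375.2,254.1),(371.4,239)):
    c0,w0=dark(s0,c,4);c0,w0=dark(s0,c0,3)
    w=onz(s0,*c0,.059);p=np.r_[R.T@(w[:2]-piv),.059]
    pr=proj(s1,W(rot(p,guess)));c1,w1=dark(s1,pr,3);c1,w1=dark(s1,c1,3)
    d=(proj(s1,W(rot(p,guess+.01)))-proj(s1,W(rot(p,guess-.01))))/.02
    t=guess+(c1-pr)@d/(d@d);print("hole",p.round(3),c0.round(2),c1.round(2),"w",round(w0),round(w1),"t",t.round(4),"rise mm",(118*np.sin(t)).round(2))
E
python3 tilt.py b g 0.12; python3 tilt.py b c 0.0
```

```text
hole [0.098 0.043 0.059] [348.45 254.22] [348.14 258.56] w 335 414 t 0.1127 rise mm 13.27
hole [0.101 0.096 0.059] [374.8 254.8] [374.22 260.23] w 411 430 t 0.1382 rise mm 16.25
hole [0.045 0.096 0.059] [371.23 238.89] [371.15 241.01] w 382 477 t 0.1172 rise mm 13.8
hole [0.098 0.043 0.059] [348.45 254.22] [348.45 254.2 ] w 335 379 t -0.0004 rise mm -0.05
hole [0.101 0.096 0.059] [374.8 254.8] [374.81 254.83] w 411 411 t 0.0007 rise mm 0.09
hole [0.045 0.096 0.059] [371.23 238.89] [371.22 238.9 ] w 382 374 t 0.0005 rise mm 0.05
```

>>> {"name": "send_rows", "arguments": {
  "increments": [
    [-1,0.002,0,0,0],
    [-1,0.004,0,0,0],
    [-1,0.006,0,0,0],
    [-1,0.006,0,0,0]
  ]
}}

```text
time: 5.87
tool_pos: [0.528, 0.0139, 0.0388]
ee_rot: [-1.519, 1.568, 2.091]
wrist_force: [-1.9, 4.5, 6.3]
width: 0.0003
```

```bash
python3 st.py i bt scene top; python3 tilt.py b i 0.19
python3 - <<'E'
from h import *
m=load("mount.npz");t=load("top_i.npz")
# tip colour centroid in top between rest and now
for n in("top0.npz","top_g.npz","top_i.npz"):
    s=load(n);k=s["image"][:, :, ::-1][185:215,380:412];cv2.imwrite("pics/"+n[:-4]+"tip.png",cv2.resize(k,None,fx=12,fy=12,interpolation=cv2.INTER_NEAREST))
E
python3 -c "
import cv2,numpy as np
cv2.imwrite('pics/tips1.png',np.hstack([cv2.imread(f'pics/{n}tip.png') for n in('top0','top_i')]))"
```

```text
t 5.8667 pos [0.528  0.0139 0.0388] F [-1.85  4.53  6.35] w 0.0003 J [-0.08  0.12  1.64  0.    1.39  1.02]
to pad@76 in tool axes [-0.0372  0.0008  0.0026] tooly [ 0.451 -0.892]
scene b [([0, 0, 46, 43, 922], [260.43, 187.92]), ([148, 23, 5, 4, 12], [390.0, 194.5]), ([128, 42, 8, 7, 25], [371.48, 215.12]), ([132, 50, 10, 4, 10], [376.5, 221.8]), ([150, 56, 6, 2, 6], [392.5, 226.5]), ([81, 83, 11, 5, 35], [325.74, 255.0])]
scene y [([25, 43, 7, 13, 38], [268.26, 220.63]), ([121, 49, 10, 8, 59], [365.66, 222.88]), ([30, 59, 5, 2, 10], [272.0, 229.5])]
top b [([99, 26, 5, 7, 18], [390.94, 194.11]), ([100, 35, 7, 5, 15], [392.87, 201.67]), ([106, 37, 10, 7, 27], [399.67, 205.04])]
top y [([30, 16, 7, 6, 21], [322.86, 183.62]), ([17, 23, 15, 7, 44], [314.14, 190.93]), ([80, 98, 11, 11, 95], [374.74, 268.04])]
hole [0.098 0.043 0.059] [348.45 254.22] [348.06 260.82] w 335 553 t 0.1764 rise mm 20.71
hole [0.101 0.096 0.059] [374.8 254.8] [374.09 261.7 ] w 411 496 t 0.1791 rise mm 21.02
hole [0.045 0.096 0.059] [371.23 238.89] [371.06 242.06] w 382 475 t 0.1799 rise mm 21.11
```

View pics/scene_i.png

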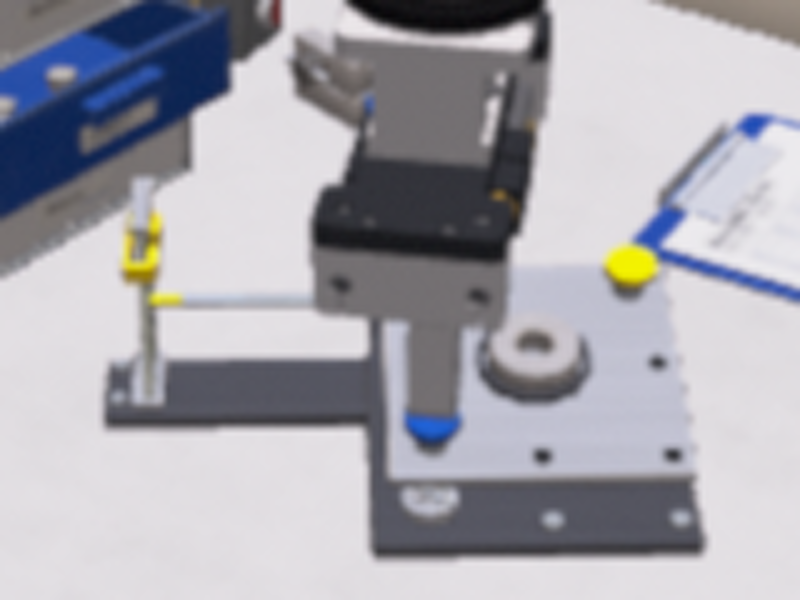

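View pics/tips1.png

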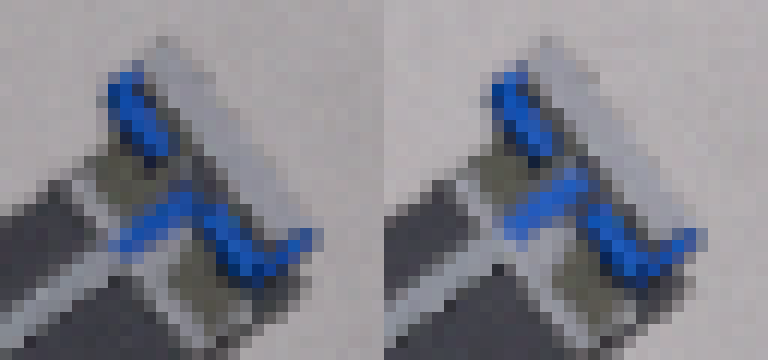

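All three holes agree on a rise of about 21 mm, against the 24.5 mm needed (tab at about 79.5 mm). Going 2 mm further and holding.

>>> {"name": "send_rows", "arguments": {
  "increments": [
    [-1,0.001,0,0,0],
    [-1,0.002,0,0,0],
    [-1,0.002,0,0,0],
    [-1,0.002,0,0,0]
  ]
}}

```text
time: 6.3
tool_pos: [0.5281, 0.014, 0.0372]
ee_rot: [-1.635, 1.568, 1.974]
wrist_force: [-4.3, 5.1, 6.7]
width: 0.0001
```

```bash
python3 st.py j bt scene; python3 tilt.py b j 0.2
```

```text
t 6.3 pos [0.5281 0.014  0.0372] F [-4.29  5.13  6.72] w 0.0001 J [-0.08  0.12  1.64  0.    1.39  1.02]
to pad@76 in tool axes [-0.0388  0.0008  0.0027] tooly [ 0.451 -0.892]
scene b [([0, 0, 46, 43, 926], [260.47, 187.85]), ([148, 23, 5, 4, 12], [390.0, 194.5]), ([128, 42, 8, 7, 25], [371.48, 215.12]), ([132, 50, 14, 5, 14], [378.5, 222.36]), ([150, 56, 9, 3, 9], [394.0, 227.0]), ([81, 84, 10, 5, 37], [325.62, 255.84])]
scene y [([25, 43, 7, 13, 36], [268.36, 220.39]), ([121, 49, 10, 9, 60], [365.67, 222.95]), ([30, 59, 5, 2, 10], [272.0, 229.5])]
hole [0.098 0.043 0.059] [348.45 254.22] [348.1  261.41] w 335 632 t 0.1937 rise mm 22.71
hole [0.101 0.096 0.059] [374.8 254.8] [373.91 261.03] w 411 524 t 0.1606 rise mm 18.87
hole [0.045 0.096 0.059] [371.23 238.89] [371.02 242.22] w 382 518 t 0.19 rise mm 22.28
```

The rise is about 22.6 mm (the second hole is lost in the plate edge). One more 0.7 mm, then hold for over a second.

>>> {"name": "send_rows", "arguments": {
  "increments": [
    [-1,0.0007,0,0,0],
    [-1,0.0007,0,0,0],
    [-1,0.0007,0,0,0],
    [-1,0.0007,0,0,0],
    [-1,0.0007,0,0,0]
  ]
}}

```text
time: 6.77
tool_pos: [0.5281, 0.014, 0.0366]
ee_rot: [-1.662, 1.568, 1.948]
wrist_force: [-2.9, 5.4, 6.9]
width: 0.0002
```

```bash
python3 st.py k bt scene top; python3 tilt.py b k 0.2
```

```text
t 6.7667 pos [0.5281 0.014  0.0366] F [-2.93  5.41  6.95] w 0.0002 J [-0.08  0.12  1.64  0.    1.39  1.02]
to pad@76 in tool axes [-0.0394  0.0009  0.0027] tooly [ 0.451 -0.892]
scene b [([0, 0, 46, 43, 925], [260.46, 187.86]), ([148, 23, 5, 4, 11], [390.0, 194.64]), ([128, 42, 14, 12, 36], [372.86, 217.08]), ([150, 56, 6, 2, 6], [392.5, 226.5]), ([82, 84, 9, 5, 34], [325.71, 256.0])]
scene y [([25, 43, 7, 13, 37], [268.32, 220.51]), ([121, 49, 10, 9, 61], [365.66, 223.02]), ([30, 59, 5, 2, 10], [272.0, 229.5])]
top b [([99, 26, 5, 7, 18], [390.94, 194.11]), ([100, 34, 7, 6, 17], [393.06, 201.41]), ([106, 37, 10, 7, 28], [399.89, 205.0])]
top y [([30, 16, 7, 6, 21], [322.86, 183.62]), ([17, 23, 15, 8, 43], [314.49, 191.02]), ([80, 98, 10, 11, 92], [374.51, 268.18])]
hole [0.098 0.043 0.059] [348.45 254.22] [348.08 261.63] w 335 501 t 0.2003 rise mm 23.47
hole [0.101 0.096 0.059] [374.8 254.8] [374.   261.31] w 411 552 t 0.1681 rise mm 19.74
hole [0.045 0.096 0.059] [371.23 238.89] [371.04 242.45] w 382 561 t 0.2037 rise mm 23.87
```

>>> {"name": "send_rows", "arguments": {
  "increments": [
    [-1,0,0,0,0],
    [-1,0,0,0,0],
    [-1,0,0,0,0],
    [-1,0,0,0,0],
    [-1,0,0,0,0]
  ]
}}

```text
time: 7.28
tool_pos: [0.5281, 0.014, 0.0366]
ee_rot: [-1.662, 1.568, 1.947]
wrist_force: [-3.4, 4.2, 7.7]
width: 0.0003
```

>>> {"name": "send_rows", "arguments": {
  "increments": [
    [-1,0,0,0,0],
    [-1,0,0,0,0],
    [-1,0,0,0,0],
    [-1,0,0,0,0],
    [-1,0,0,0,0]
  ]
}}

```text
time: 7.7
tool_pos: [0.5281, 0.014, 0.0366]
ee_rot: [-1.66, 1.568, 1.95]
wrist_force: [-3.6, 4.4, 8.1]
width: 0.0003
```

The estimated rise is 23.7 mm, within about 1 mm of the tab centre, held for about 1 s. I'll add 1 mm and hold again to cover the uncertainty, still well below the tab's upper edge. Then I'll let the pad up slowly.

>>> {"name": "send_rows", "arguments": {
  "increments": [
    [-1,0.001,0,0,0],
    [-1,0.001,0,0,0],
    [-1,0.001,0,0,0],
    [-1,0.001,0,0,0],
    [-1,0.001,0,0,0]
  ]
}}

```text
time: 8.12
tool_pos: [0.5281, 0.0141, 0.0356]
ee_rot: [-1.675, 1.568, 1.935]
wrist_force: [-2.7, 5.4, 7.7]
width: 0.0008
```

>>> {"name": "send_rows", "arguments": {
  "increments": [
    [-1,0,0,0,0],
    [-1,0,0,0,0],
    [-1,0,0,0,0],
    [-1,0,0,0,0],
    [-1,0,0,0,0]
  ]
}}

```text
time: 8.53
tool_pos: [0.5281, 0.014, 0.0356]
ee_rot: [-1.676, 1.568, 1.934]
wrist_force: [-3.9, 4.5, 7.1]
width: 0.0003
```

```bash
python3 st.py l bt scene; python3 tilt.py b l 0.21
```

```text
t 8.5333 pos [0.5281 0.014  0.0356] F [-3.88  4.52  7.15] w 0.0003 J [-0.08  0.12  1.64  0.    1.39  1.02]
to pad@76 in tool axes [-0.0404  0.0009  0.0027] tooly [ 0.451 -0.892]
scene b [([0, 0, 46, 43, 922], [260.42, 187.91]), ([148, 23, 5, 4, 12], [390.0, 194.5]), ([128, 42, 14, 12, 36], [372.86, 217.08]), ([81, 85, 10, 5, 37], [325.78, 256.54])]
scene y [([25, 43, 7, 13, 39], [268.33, 220.54]), ([121, 50, 10, 8, 63], [365.79, 223.22]), ([30, 59, 6, 2, 11], [272.27, 229.55])]
hole [0.098 0.043 0.059] [348.45 254.22] [347.99 261.88] w 335 640 t 0.2081 rise mm 24.38
hole [0.101 0.096 0.059] [374.8 254.8] [373.97 262.51] w 411 519 t 0.2028 rise mm 23.77
hole [0.045 0.096 0.059] [371.23 238.89] [371.08 242.64] w 382 529 t 0.2149 rise mm 25.16
```

>>> {"name": "send_rows", "arguments": {
  "increments": [
    [-1,0,0,0,0],
    [-1,0,0,0,0],
    [-1,0,0,0,0]
  ]
}}

```text
time: 8.83
tool_pos: [0.5281, 0.014, 0.0356]
ee_rot: [-1.69, 1.568, 1.92]
wrist_force: [-3.8, 4.1, 7.8]
width: 0.0008
```

>>> {"name": "send_rows", "arguments": {
  "increments": [
    [-1,-0.004,0,0,0],
    [-1,-0.008,0,0,0],
    [-1,-0.012,0,0,0],
    [-1,-0.016,0,0,0],
    [-1,-0.02,0,0,0]
  ]
}}

```text
time: 9.25
tool_pos: [0.5291, 0.012, 0.0554]
ee_rot: [1.844, 1.569, -0.83]
wrist_force: [0.9, -1.0, 1.4]
width: 0.0005
```

>>> {"name": "send_rows", "arguments": {
  "increments": [
    [-1,-0.006,0,0,0],
    [-1,-0.015,0,0,0],
    [-1,-0.03,0,0,0],
    [-1,-0.045,0,0,0],
    [-1,-0.06,0,0,0]
  ]
}}

```text
time: 9.67
tool_pos: [0.5283, 0.0122, 0.1157]
ee_rot: [0.219, 1.57, -2.455]
wrist_force: [1.1, -0.3, 0.3]
width: 0.0005
```

>>> {"name": "send_rows", "arguments": {
  "increments": [
    [-1,-0.02,0,0,0],
    [-1,-0.04,0,0,0],
    [-1,-0.04,0,0,0]
  ]
}}

```text
time: 9.92
tool_pos: [0.5311, 0.0121, 0.1601]
ee_rot: [2.511, 1.562, -0.163]
wrist_force: [0.2, 0.2, 0.3]
width: 0.0005
```

```bash
python3 st.py m yt scene; python3 tilt.py b m 0.0
```

```text
t 9.9167 pos [0.5311 0.0121 0.1601] F [0.23 0.18 0.32] w 0.0005 J [-0.08  0.04  1.46 -0.    1.62  1.02]
to pad@76 in tool axes [0.0841 0.1021 0.0768] tooly [ 0.451 -0.893]
scene b [([0, 0, 46, 43, 933], [260.47, 187.84]), ([74, 21, 5, 4, 16], [316.06, 192.69]), ([148, 23, 5, 4, 12], [390.0, 194.5]), ([128, 42, 8, 7, 24], [371.58, 215.0]), ([132, 50, 10, 4, 10], [376.5, 221.8]), ([150, 56, 9, 3, 9], [394.0, 227.0]), ([81, 73, 11, 8, 62], [326.26, 246.37])]
scene y [([25, 43, 7, 13, 38], [268.39, 220.32]), ([121, 49, 10, 7, 50], [365.6, 221.86]), ([30, 59, 5, 2, 9], [272.22, 229.56])]
hole [0.098 0.043 0.059] [348.45 254.22] [348.44 254.2 ] w 335 376 t -0.0004 rise mm -0.04
hole [0.101 0.096 0.059] [374.8 254.8] [374.81 254.81] w 411 390 t 0.0001 rise mm 0.01
hole [0.045 0.096 0.059] [371.23 238.89] [371.22 238.9 ] w 382 360 t 0.0004 rise mm 0.05
```

View pics/scene_m.png

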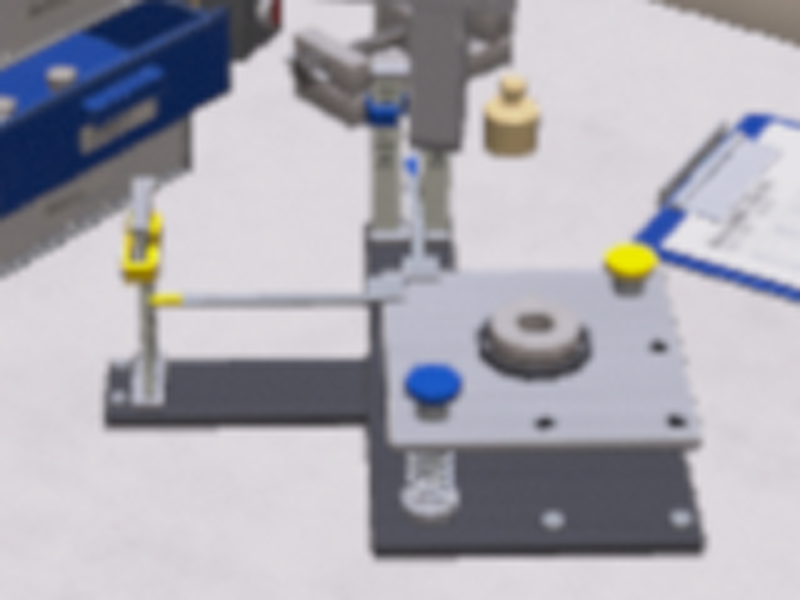

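Blue is fully back up: the holes show zero tilt and all blobs are where they were at rest. Moving over the yellow pad.

>>> {"name": "send_rows", "arguments": {
  "increments": [
    [-1,0,0.026,0.018,0],
    [-1,0,0.052,0.036,0],
    [-1,0,0.078,0.054,0],
    [-1,0,0.104,0.0715,0],
    [-1,0,0.104,0.0715,0]
  ]
}}

```text
time: 10.38
tool_pos: [0.5099, -0.1171, 0.153]
ee_rot: [0.071, 1.566, -2.608]
wrist_force: [0.8, 0.2, -0.3]
width: 0.0006
```

>>> {"name": "send_rows", "arguments": {
  "increments": [
    [-1,0.025,0,0,0],
    [-1,0.05,0,0,0],
    [-1,0.07,0,0,0],
    [-1,0.085,0,0,0],
    [-1,0.085,0,0,0]
  ]
}}

```text
time: 10.8
tool_pos: [0.5078, -0.1107, 0.0644]
ee_rot: [-0.795, 1.56, 2.814]
wrist_force: [-0.5, -0.4, -0.7]
width: 0.0005
```

>>> {"name": "send_rows", "arguments": {
  "increments": [
    [-1,0,0,0,0],
    [-1,0,0,0,0],
    [-1,0,0,0,0]
  ]
}}

```text
time: 11.05
tool_pos: [0.5126, -0.1125, 0.0716]
ee_rot: [2.33, 1.568, -0.344]
wrist_force: [-0.1, -0.3, 0.3]
width: 0.0003
```

```bash
python3 st.py n yt scene top
```

```text
t 11.05 pos [ 0.5126 -0.1125  0.0716] F [-0.13 -0.33  0.31] w 0.0003 J [-0.32  0.08  1.61 -0.    1.45  0.78]
to pad@76 in tool axes [-0.0044 -0.0002  0.0035] tooly [ 0.451 -0.892]
scene b [([0, 0, 46, 43, 931], [260.49, 187.84]), ([74, 21, 5, 4, 14], [315.86, 192.71]), ([81, 20, 3, 2, 6], [322.0, 190.5]), ([86, 21, 5, 4, 15], [328.0, 192.8]), ([148, 23, 5, 4, 12], [390.0, 194.5]), ([128, 42, 8, 7, 25], [371.64, 214.8]), ([132, 50, 10, 4, 10], [376.5, 221.8]), ([150, 56, 6, 2, 6], [392.5, 226.5]), ([81, 73, 11, 8, 62], [326.26, 246.37])]
scene y [([25, 43, 7, 13, 37], [268.3, 220.51]), ([121, 49, 10, 7, 51], [365.57, 221.92]), ([30, 59, 5, 2, 9], [272.22, 229.56])]
top b [([99, 26, 5, 7, 19], [390.95, 194.26]), ([100, 36, 16, 8, 44], [397.14, 204.18]), ([21, 88, 10, 10, 86], [315.4, 257.5])]
top y [([30, 16, 7, 6, 21], [322.86, 183.62]), ([17, 23, 15, 8, 47], [314.17, 190.96])]
```

View pics/scene_n.png

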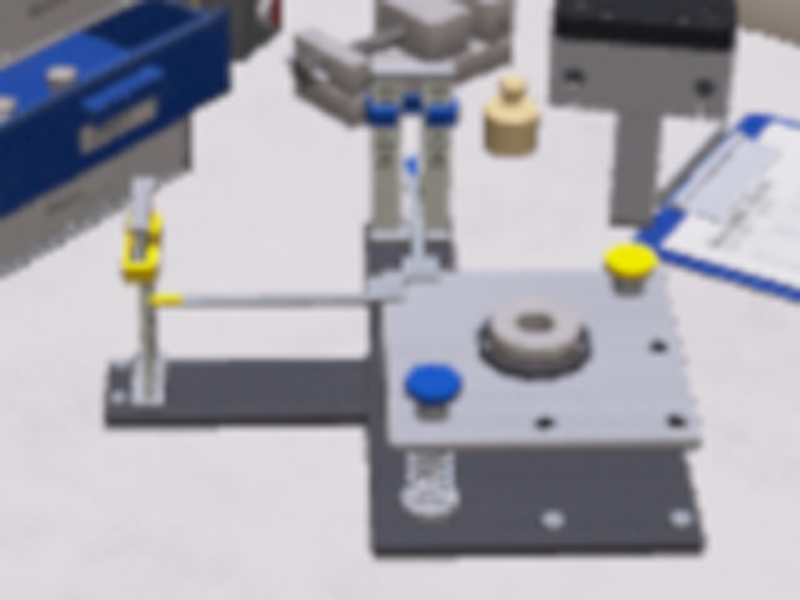

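View pics/top_n.png

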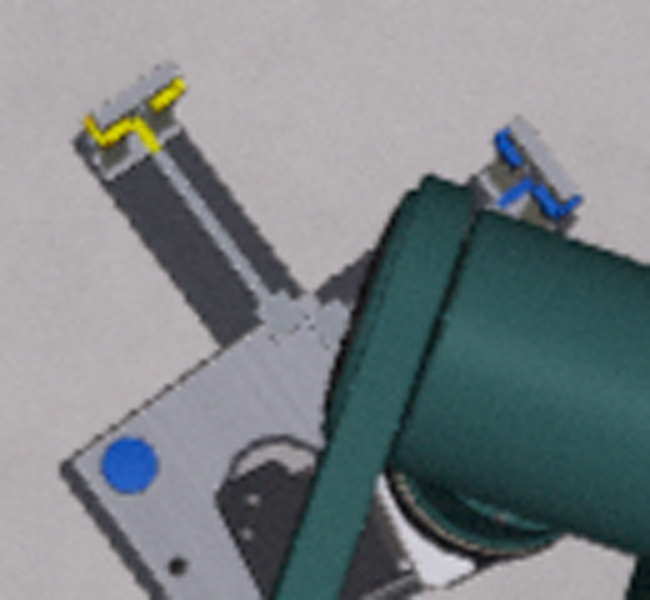

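Finger at (367,214), straight above the yellow pad at (366,222). The yellow tip and tab are fully visible. Descending to just above contact, then stepping.

>>> {"name": "send_rows", "arguments": {
  "increments": [
    [-1,0.004,0,-0.001,0],
    [-1,0.008,0,-0.001,0],
    [-1,0.012,0,-0.001,0],
    [-1,0.013,0,-0.001,0],
    [-1,0.013,0,-0.001,0]
  ]
}}

```text
time: 11.57
tool_pos: [0.512, -0.1118, 0.0565]
ee_rot: [-0.741, 1.569, 2.868]
wrist_force: [-0.6, 0.9, 0.2]
width: 0.0006
```

>>> {"name": "send_rows", "arguments": {
  "increments": [
    [-1,0.002,0,0,0],
    [-1,0.004,0,0,0],
    [-1,0.006,0,0,0],
    [-1,0.006,0,0,0],
    [-1,0.006,0,0,0]
  ]
}}

```text
time: 11.98
tool_pos: [0.5122, -0.1126, 0.0517]
ee_rot: [0.737, 1.569, -1.937]
wrist_force: [-3.7, -2.4, 4.8]
width: 0.0008
```

>>> {"name": "send_rows", "arguments": {
  "increments": [
    [-1,0.002,0,0,0],
    [-1,0.004,0,0,0],
    [-1,0.006,0,0,0],
    [-1,0.007,0,0,0],
    [-1,0.007,0,0,0]
  ]
}}

```text
time: 12.4
tool_pos: [0.5118, -0.113, 0.0447]
ee_rot: [0.482, 1.568, -2.193]
wrist_force: [-4.8, -3.5, 6.4]
width: 0.0005
```

```bash
python3 st.py o yt scene; python3 tilt.py y o 0.13
```

```text
t 12.4 pos [ 0.5118 -0.113   0.0447] F [-4.79 -3.5   6.4 ] w 0.0005 J [-0.32  0.1   1.64 -0.    1.4   0.78]
to pad@76 in tool axes [-0.0313 -0.0003  0.0026] tooly [ 0.451 -0.893]
scene b [([0, 0, 46, 43, 930], [260.49, 187.87]), ([74, 21, 5, 4, 15], [315.93, 192.6]), ([81, 20, 3, 2, 6], [322.0, 190.5]), ([86, 21, 5, 4, 14], [327.93, 192.71]), ([148, 23, 5, 4, 11], [390.0, 194.64]), ([131, 42, 5, 6, 16], [372.62, 214.0]), ([131, 50, 11, 4, 12], [375.67, 221.58]), ([150, 56, 9, 3, 9], [394.0, 227.0]), ([83, 73, 10, 8, 58], [327.24, 246.33])]
scene y [([25, 43, 11, 13, 43], [269.0, 221.05]), ([122, 56, 9, 4, 30], [366.0, 227.27])]
hole [0.098 0.043 0.059] [348.45 254.22] [348.48 256.42] w 335 399 t 0.1275 rise mm 15.01
hole [0.101 0.096 0.059] [374.8 254.8] [373.9  260.32] w 411 355 t 0.146 rise mm 17.17
hole [0.045 0.096 0.059] [371.23 238.89] [370.88 243.42] w 382 322 t 0.1207 rise mm 14.21
```

View pics/scene_o.png

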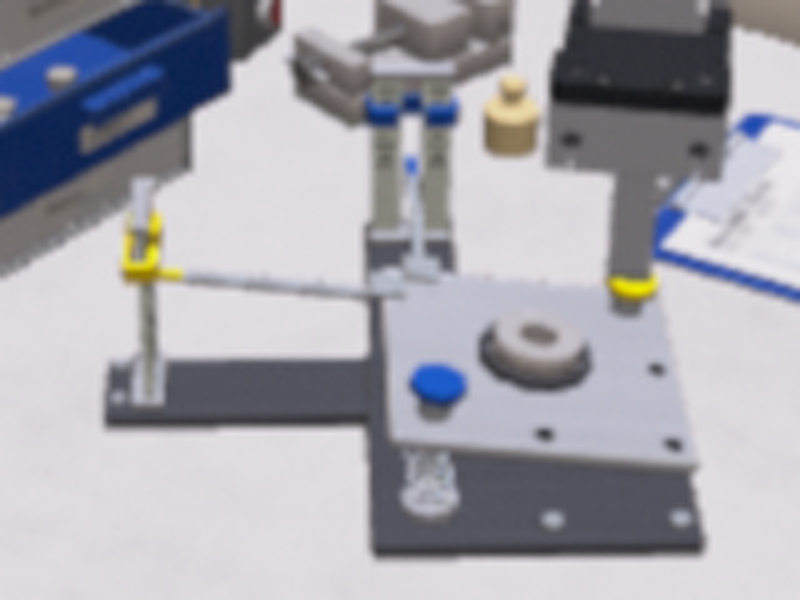

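The yellow tip has risen from row 230 to about 224.8, roughly 13.5–14.5 mm. The tab centre sits at about row 219.4.

>>> {"name": "send_rows", "arguments": {
  "increments": [
    [-1,0.002,0,0,0],
    [-1,0.004,0,0,0],
    [-1,0.006,0,0,0],
    [-1,0.007,0,0,0],
    [-1,0.007,0,0,0]
  ]
}}

```text
time: 12.87
tool_pos: [0.5118, -0.1132, 0.038]
ee_rot: [0.581, 1.568, -2.094]
wrist_force: [-5.6, -2.8, 8.3]
width: 0.0004
```

```bash
python3 st.py p yt scene top; python3 tilt.py y p 0.2
python3 - <<'E'
from h import *
s=load("scene_p.npz");cv2.imwrite("pics/p_y.png",cv2.resize(s["image"][200:240,250:300,::-1],None,fx=15,fy=15,interpolation=cv2.INTER_NEAREST))
m=load("mount.npz");W=lambda x,y,z:np.r_[m["piv"]+m["R"]@[x,y],z]
for r in (18,20,22,24,26,28):
  t=np.arcsin(r/118);print(r,"tip",proj(s,W(0,-.118*np.cos(t),.055+r/1e3)).round(1),"8mm in",proj(s,W(0,-.108*np.cos(t),.055+r/1e3*.108/.118)).round(1))
E
```

```text
t 12.8667 pos [ 0.5118 -0.1132  0.038 ] F [-5.61 -2.83  8.33] w 0.0004 J [-0.32  0.11  1.65 -0.    1.39  0.78]
to pad@76 in tool axes [-0.038  -0.0005  0.0025] tooly [ 0.451 -0.893]
scene b [([0, 0, 46, 43, 928], [260.45, 187.87]), ([74, 21, 5, 4, 15], [315.93, 192.6]), ([81, 20, 3, 2, 6], [322.0, 190.5]), ([86, 22, 5, 3, 14], [327.86, 192.93]), ([148, 23, 5, 4, 11], [390.0, 194.64]), ([131, 42, 5, 6, 15], [372.73, 213.93]), ([131, 50, 15, 5, 16], [377.62, 222.12]), ([150, 56, 9, 3, 9], [394.0, 227.0]), ([83, 73, 11, 8, 60], [327.87, 246.52])]
scene y [([25, 43, 11, 13, 46], [269.07, 220.5]), ([122, 58, 9, 5, 33], [365.82, 229.7])]
top b [([99, 26, 5, 7, 18], [390.94, 194.11]), ([100, 36, 16, 8, 45], [397.42, 204.29]), ([22, 89, 10, 11, 87], [316.39, 258.93])]
top y [([17, 16, 20, 13, 66], [316.94, 188.2])]
hole [0.098 0.043 0.059] [348.45 254.22] [348.19 257.64] w 335 378 t 0.1996 rise mm 23.4
hole [0.101 0.096 0.059] [374.8 254.8] [373.16 261.75] w 411 321 t 0.1874 rise mm 21.98
hole [0.045 0.096 0.059] [371.23 238.89] [370.24 246.49] w 382 405 t 0.2035 rise mm 23.85
18 tip [270.8 222.7] 8mm in [275.4 223.3]
20 tip [270.9 221.9] 8mm in [275.5 222.5]
22 tip [271.  221.1] 8mm in [275.6 221.8]
24 tip [271.2 220.4] 8mm in [275.8 221.1]
26 tip [271.3 219.6] 8mm in [275.9 220.4]
28 tip [271.5 218.8] 8mm in [276.1 219.7]
```

View pics/p_y.png

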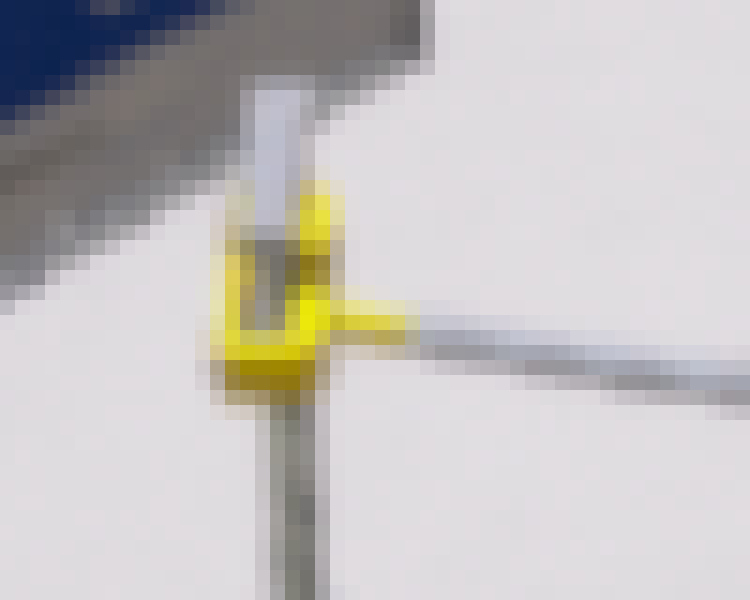

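The yellow tip is at about (275,221), and the tab centre projects to about row 219. About 4 mm more tip rise is needed, so 2.8 mm more press.

>>> {"name": "send_rows", "arguments": {
  "increments": [
    [-1,0.0015,0,0,0],
    [-1,0.0028,0,0,0],
    [-1,0.0028,0,0,0],
    [-1,0.0028,0,0,0],
    [-1,0.0028,0,0,0]
  ]
}}

```text
time: 13.38
tool_pos: [0.5118, -0.1134, 0.0356]
ee_rot: [0.674, 1.568, -2.0]
wrist_force: [-5.7, -3.5, 7.7]
width: 0.0005
```

```bash
python3 st.py q yt scene; python3 tilt.py y q 0.23
python3 - <<'E'
from h import *
s=load("scene_q.npz");cv2.imwrite("pics/q_y.png",cv2.resize(s["image"][200:240,250:300,::-1],None,fx=15,fy=15,interpolation=cv2.INTER_NEAREST))
E
```

```text
t 13.3833 pos [ 0.5118 -0.1134  0.0356] F [-5.71 -3.53  7.67] w 0.0005 J [-0.32  0.11  1.65 -0.    1.38  0.78]
to pad@76 in tool axes [-0.0404 -0.0006  0.0025] tooly [ 0.451 -0.893]
scene b [([0, 0, 46, 43, 929], [260.4, 187.85]), ([74, 21, 5, 4, 15], [315.93, 192.6]), ([81, 20, 3, 2, 6], [322.0, 190.5]), ([86, 21, 5, 4, 14], [327.93, 192.71]), ([148, 23, 5, 4, 11], [390.0, 194.64]), ([131, 42, 5, 6, 15], [372.73, 213.93]), ([131, 50, 15, 5, 16], [377.62, 222.12]), ([150, 56, 9, 3, 9], [394.0, 227.0]), ([84, 73, 10, 8, 58], [328.19, 246.52])]
scene y [([25, 43, 11, 13, 47], [269.17, 220.13]), ([122, 59, 9, 5, 31], [365.97, 230.65])]
hole [0.098 0.043 0.059] [348.45 254.22] [348.16 258.24] w 335 386 t 0.2337 rise mm 27.32
hole [0.101 0.096 0.059] [374.8 254.8] [372.96 262.75] w 411 304 t 0.214 rise mm 25.06
hole [0.045 0.096 0.059] [371.23 238.89] [369.8  247.38] w 382 330 t 0.2293 rise mm 26.82
```

View pics/q_y.png

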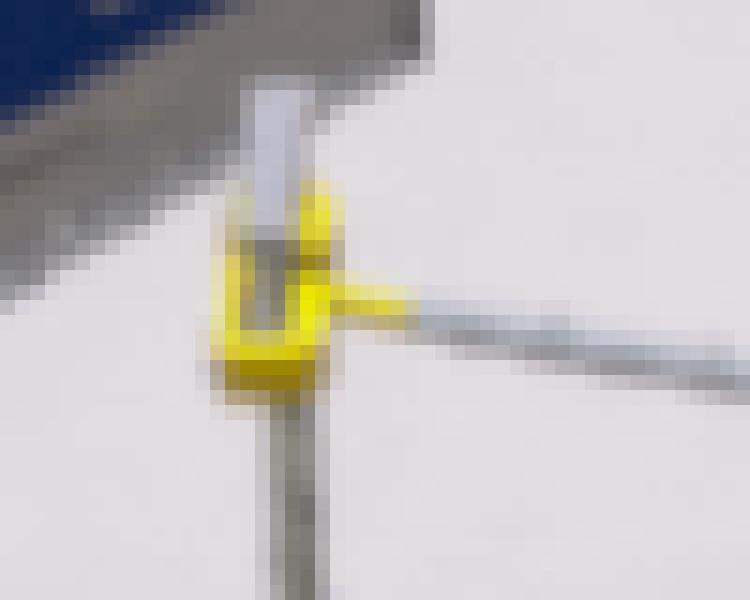

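The tip at about (275,219.8) gives a rise of 26.5–27 mm, level with the tab centre (about 27 mm). Holding.

>>> {"name": "send_rows", "arguments": {
  "increments": [
    [-1,0,0,0,0],
    [-1,0,0,0,0],
    [-1,0,0,0,0],
    [-1,0,0,0,0],
    [-1,0,0,0,0]
  ]
}}

```text
time: 13.85
tool_pos: [0.5118, -0.1133, 0.0356]
ee_rot: [0.659, 1.568, -2.015]
wrist_force: [-5.7, -4.2, 6.8]
width: 0.0005
```

>>> {"name": "send_rows", "arguments": {
  "increments": [
    [-1,0,0,0,0],
    [-1,0,0,0,0],
    [-1,0,0,0,0],
    [-1,0,0,0,0],
    [-1,0,0,0,0]
  ]
}}

```text
time: 14.27
tool_pos: [0.5118, -0.1133, 0.0356]
ee_rot: [0.655, 1.568, -2.019]
wrist_force: [-5.5, -3.5, 7.3]
width: 0.0005
```

>>> {"name": "send_rows", "arguments": {
  "increments": [
    [-1,0,0,0,0],
    [-1,0,0,0,0],
    [-1,0,0,0,0],
    [-1,0,0,0,0],
    [-1,0,0,0,0]
  ]
}}

```text
time: 14.68
tool_pos: [0.5118, -0.1133, 0.0356]
ee_rot: [0.663, 1.568, -2.011]
wrist_force: [-5.2, -3.3, 8.6]
width: 0.0003
```

>>> {"name": "send_rows", "arguments": {
  "increments": [
    [-1,-0.004,0,0,0],
    [-1,-0.008,0,0,0],
    [-1,-0.012,0,0,0],
    [-1,-0.016,0,0,0],
    [-1,-0.02,0,0,0]
  ]
}}

```text
time: 15.1
tool_pos: [0.5133, -0.1117, 0.055]
ee_rot: [2.901, 1.569, 0.227]
wrist_force: [1.0, -0.1, 1.6]
width: 0.0002
```

>>> {"name": "send_rows", "arguments": {
  "increments": [
    [-1,-0.008,0,0,0],
    [-1,-0.02,0,0,0],
    [-1,-0.04,0,0,0],
    [-1,-0.07,0,0,0],
    [-1,-0.1,0,0,0]
  ]
}}

```text
time: 15.52
tool_pos: [0.5119, -0.1112, 0.1548]
ee_rot: [-1.078, 1.568, 2.531]
wrist_force: [1.0, -0.3, 0.1]
width: 0.0004
```

>>> {"name": "send_rows", "arguments": {
  "increments": [
    [-1,-0.01,0,0,0],
    [-1,-0.01,0,0,0],
    [-1,-0.01,0,0,0],
    [-1,-0.01,0,0,0]
  ]
}}

```text
time: 15.85
tool_pos: [0.5115, -0.1115, 0.1622]
ee_rot: [-0.812, 1.567, 2.798]
wrist_force: [-0.6, 0.5, 0.6]
width: 0.0007
```

```bash
python3 st.py z yt scene top; python3 tilt.py b z 0.0; python3 tilt.py y z 0.0
python3 - <<'E'
from h import *
s=load("scene_z.npz");cv2.imwrite("pics/final.png",s["image"][:,:,::-1])
E
```

```text
t 15.85 pos [ 0.5115 -0.1115  0.1622] F [-0.59  0.54  0.57] w 0.0007 J [-0.32  0.04  1.47  0.    1.64  0.78]
to pad@76 in tool axes [0.0862 0.0014 0.0027] tooly [ 0.451 -0.893]
scene b [([0, 0, 46, 43, 930], [260.43, 187.86]), ([74, 21, 5, 4, 14], [315.86, 192.71]), ([81, 20, 3, 2, 6], [322.0, 190.5]), ([86, 21, 5, 4, 15], [328.0, 192.8]), ([148, 23, 5, 4, 12], [390.0, 194.5]), ([128, 42, 8, 7, 24], [371.58, 215.0]), ([132, 50, 10, 4, 10], [376.5, 221.8]), ([150, 56, 9, 3, 9], [394.0, 227.0]), ([81, 73, 11, 8, 62], [326.26, 246.37])]
scene y [([25, 43, 7, 13, 38], [268.39, 220.32]), ([121, 49, 10, 7, 51], [365.57, 221.92]), ([30, 59, 5, 2, 9], [272.22, 229.56])]
top b [([21, 88, 10, 10, 86], [315.4, 257.5])]
top y [([30, 16, 7, 6, 20], [322.9, 183.5]), ([17, 23, 15, 8, 46], [314.33, 191.02])]
hole [0.098 0.043 0.059] [348.45 254.22] [348.45 254.2 ] w 335 373 t -0.0003 rise mm -0.04
hole [0.101 0.096 0.059] [374.8 254.8] [374.83 254.79] w 411 392 t -0.0003 rise mm -0.03
hole [0.045 0.096 0.059] [371.23 238.89] [371.22 238.9 ] w 382 361 t 0.0004 rise mm 0.05
hole [0.098 0.043 0.059] [348.45 254.22] [348.45 254.2 ] w 335 373 t -0.0008 rise mm -0.1
hole [0.101 0.096 0.059] [374.8 254.8] [374.83 254.79] w 411 392 t -0.0003 rise mm -0.03
hole [0.045 0.096 0.059] [371.23 238.89] [371.22 238.9 ] w 382 361 t 0.0002 rise mm 0.02
```

View pics/final.png

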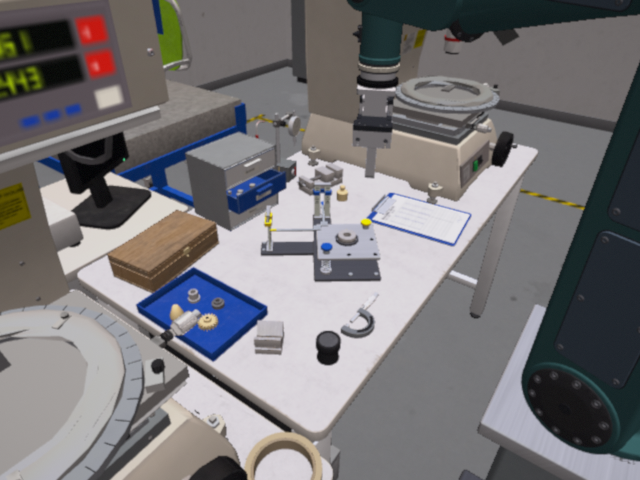

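Everything is back as at the start: the ring is in its seat at (347,238), the loupe, V-block, micrometer and weight are unmoved, the tabs are unmoved and the hand is clear. Handing in.

```bash
python3 -c "
from bench import robot
print(robot.close_job())"
```

```text
the job is handed in; nothing more can be done
None
```

I pressed the blue pad, let it up, did the same with the yellow pad, and handed the job in at about 16 s. My estimates put both pointer tips level with their tabs, but no verdict was reported.

| Pad | Tip rise needed (estimated from tab) | Tip rise held | Hold time | Vertical press force |
|---|---|---|---|---|
| Blue | about 24.5 mm | 22.6 to 24.6 mm | about 2.5 s | about 8 N |
| Yellow | about 27 mm | about 27 mm | about 1.3 s | about 8 N |

**Last checks:** both tilts read zero from the plate holes. The tab and pad blobs match the starting picture, apart from the tabs and pad hidden by the hand in the final top view. By eye, the ring is in its seat, the bystanders are unmoved and the hand is clear.

**What disagreed or is less certain:**
- **TCP height:** the fingertips touched the pads about 20 mm higher than the reported TCP, so I found both pads by force instead.
- **Blue tip:** the hand hid it in the side view during the press. Its height comes from how far the plate holes moved, with a rough check from above, rather than a direct side view. I estimate that at 1–2 mm.
- **Plate holes:** one of the three was unreliable at larger tilts because it ran into the plate edge, so I gave it little weight.

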